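Show a sample case to the bench camera, then shut it in the screening box

TASK

Take the flat sample case off the sloping rest, lift it up to the viewing stand and lay its underside squarely over the sprung frame, lined up with it; press lightly until the frame gives a little and hold it there, still gripped, for two seconds. Then lay the case gently the right way up in its nest in the open screening box and swing the hinged upper half fully shut, edge to edge. Do not force the frame or the box, and leave the jar, the wrench and the meter alone.

Things in the scene. Friction and masses are not known exactly. Their poses are not given: they have to be found in the camera images.
- sample: Flat closed sample case: grey plastic plate 120 (x) x 64 (y) x 22 (z) mm, about 0.3 kg, a green circuit board showing on its top. Origin: centre of its underside; z out of its top. At the start it lies on the rest, tilted 25 degrees, low end (-x) towards the robot; its long sides overhang the rest by 10 mm each, free to grip across the 64 mm.
- rest: Fixed sloping aluminium rest, 130 x 60 mm foot, bed 44 mm wide with a 14 mm lip at its low end (-x side); the case's underside centre is 55 mm above its origin (centre of its foot).
- stand: Viewing stand (fixed): foot 150 x 110 mm, camera head, and on the head a dark rectangular steel frame 120 x 46 mm, whose flat outer face takes the case's underside. The frame is sprung: begins to give at 4 N, gives 6 mm at 10 N, then is solid. It sits on a focus slide left at any setting, not reported: feel for it. Origin under the foot.
- window: Sloping camera head of the stand, 48 mm wide (fingers pass beside it), origin 150 mm above the bench. z: square out of the head, leaning 35 degrees from vertical to the robot's side; x up the slope, y level. The frame is centred on z, its face 24 to 54 mm out along z (focus setting). Viewing pose: the case's underside on that face, long axis along x, centred.
- shell: Fixed lower half of the aluminium clamshell box, 158 (x) x 140 (y) x 18 mm, walls 4 mm. Origin: centre of its underside. Nest centred on it: floor at z = 4 mm, case's long axis along x, between tapered black ribs up to z = 14 mm, 3 mm free all round at the floor, 8 mm at the rib tops (side ribs only at x = +-44 mm; mid-sides open to the walls, for fingers).
- lid (a joint): Hinge of the upper half of the screening box (158 x 140 x 18 mm shell, 0.22 kg), rad: 0 = shut edge to edge on the lower half, 1.57 = upright, opens to 2.0 over the far (+x) rim. Stiff: it stays where it is left and takes about 3 to 4 N at its edge to move. Starts wide open, past upright.
- lid_hinge (a point): Point on the hinge axis: middle of the lower half's far rim, 83 mm along the shell's +x and 18 mm up. The axis is the shell's y.
- lid_edge (a point): Middle of the upper half's free edge, on its outer face: 162 mm from the hinge axis along the lid and 18 mm outwards (on top of it when shut). A 50 mm wide, 13 mm long dark tab sticks out beyond it.
- jar: Bystander: capped jar, 60 mm across, 85 mm high, origin under its centre.
- wrench: Bystander: wrench 160 mm long lying on the bench.
- meter: Bystander: black hand meter 90 x 140 x 40 mm lying on the bench, origin under its centre.

How it is judged:
By the outcome, as a careful person would: the job done as asked, in the order asked, and still so for the second after the job is handed in, with the robot touching nothing.
It also fails if it takes over 72 s, if anything falls off the work surface, if the arm or the gripper's body presses on something with over 40 N, if the wrist force passes 120 N, or if a joint passes its speed limit or range.

ROBOT

A 6-joint arm with a two-finger parallel gripper is mounted at the origin on the work surface. World frame = base frame: x ahead of the robot, y to its left, z up, the work surface at z = 0. Lengths are in mm, angles in rad, forces in N, time in s.
With the tool pointing down it reaches from about 225 to 875 mm from the base axis. Payload 3.4 kg.
Tool frame: the origin (TCP) lies midway between the tips of the shut fingers; the grasp point (between the pads) lies r.tcp_to_grasp behind it (r.tcp_to_grasp is the distance from the TCP to the grasp point, in mm); z points along the fingers, y is the line along which they close (so a half turn about z gives the same grasp; the last joint's range is limited). The gripper opens to 85 mm and grips with 20 to 120 N. Pads are 22 mm wide; open, the fingers measure 114 mm over their backs; the gripper's body (76 mm by 85 mm) begins 54 mm behind the grasp point. The pads swing forward as they close: fully open they stand 13 mm farther back than shut.
Start: joints at [-1.298, 0.276, 1.505, -0, 1.361, -0.121], TCP at [220.63, -531.023, 231.328] pointing down, gripper open.
Joint ranges: [-2.89, 2.89], [-0.75, 2.08], [0.22, 2.7], [-1.18, 4.32], [0.11, 2.71], [-2.7, 2.7]. Speed limits (rad/s): [2.57, 2.57, 3.14, 3.14, 3.14, 3.14].

INTERFACE

Orientations are given as [roll, pitch, yaw] about the fixed x, y, z axes, in that order (R = Rz(yaw) Ry(pitch) Rx(roll)).
In Python, from plant import r gives the robot as it stands. The module is installed in compiled form; this text tells all that it offers.
- The arm moves only by the tool send_rows, never from a script. Its argument "targets" is a list that holds one entry, the list of rows, each a list of 7 numbers: the turn, a rotation vector about the tool's x, y, z in rad, then the shift along the tool's x, y, z in mm, then the finger opening in mm, from 0 to 85.4. In form: [[[wx, wy, wz, dx, dy, dz, grip], ...]]. A call has 1 to 10 rows; each row is the pose to reach, as a shift and turn from the pose commanded when the call began, along the tool's axes at that moment; what a row does not reach only later rows make up. A row lasts 1/8 s, in which the tool goes at most 62.5 mm and 10.7 degrees, less where a joint would pass 70% of its speed; a pose out of reach is approached as far as the arm can. A call with a gripper value outside its range is refused whole. The fingers move at their own pace and stop on an object; "force" is the grip in N (left out, the last holds). Time passes only in rows, so rows that repeat a pose let the fingers close. It gives the time, the measured TCP pose, the force, the opening and the grip force at its end, in the units of the state.
- r.state(): the state, without advancing time (a new reading comes with each control period).
- r.capture(name): name is "scene" or "top"; returns the picture (384x512x3 uint8, red, green, blue); there is no depth.
- r.camera_model(name): a dict with "fx", "fy", "cx", "cy" (pixels), "rvec" (rotation vector, rad) and "tvec" (3), from world to camera coordinates, as OpenCV has them. Camera axes: x right, y down, z forward; pixel columns grow to the right and rows downward; lengths in mm; the calibration is good to about 2 mm. A picture is of the moment at which its call begins. camera_model takes no time and is no camera call.
- r.close_job(): hands the job in; it is judged then, once.
Trained networks look in the newest picture that a camera, given by its name, has taken for a name from the list of things; names that differ only in an ending like _2 or _b are one class to them, and where a whole thing is asked for, a point or a joint stands for the part that bears it (a point fixed in the world has none). Each returns a list of dicts, best first, with "confidence" (0 to 1); they miss things now and then, are a little off and sometimes report something else, mostly with a low value. They report only what shows in the picture. A call takes as long as a camera call.
- r.look_for(camera, query): "centre" ([column, row] as shares, 0 to 1, of the picture: columns of its width, rows of its height, amid what is visible of it).
- r.regions_of(camera, query): "mask" (384x512 bool, what is visible of it) and "centre" ([column, row] as shares, 0 to 1, of the picture: columns of its width, rows of its height, amid what is visible of it).
The state is a dict: "clock": time; "joints": joint angles; "dq": joint speeds; "joint_torque": joint torques, N m; "ee_pos": TCP position; "tcp_rot": TCP orientation; "force": force on the tool from outside, world axes, zero at the start; "ft_torque": the same for the moment, N m; "grip_width": opening from 0.0 (shut) to 1.0 (fully open); "gripper_force": force on a finger pad.
Only numpy, scipy, OpenCV 4.12 (cv2) and the standard library are available. Lean on these libraries where they do the work, as an engineer would, in place of code of your own. Each camera call takes 0.05 s, during which the arm holds its last target. There are 200 camera calls.

## Working session

There is one attempt and no reset: what is moved stays moved. The work goes in short steps, Python scripts to look and compute and a tool call to move; the robot and the scene stay as the last step left them, time stands still between calls to the robot, and variables do not carry over. Pictures are saved under pics/ and viewed, at most 10 in all, crops included, and the job is handed in when it is done.

Besides the shell and the picture viewer there is one more tool, called after "Call:" as name([rows], argument=value, ...), one row to a line, values as JSON. send_rows: Moves the arm, as the interface text tells. Its arguments: {"type":"object","properties":{"targets":{"type":"array","items":{"type":"array","items":{"type":"array","items":{"type":"number"}}}},"force":{"type":"number"}},"required":["targets"]}

```bash
mkdir -p pics; python3 - <<'E'
from plant import r
import cv2,numpy as np
s=r.state();print({k:np.round(v,3) for k,v in s.items()}, r.tcp_to_grasp)
for c in("scene","top"):
    im=r.capture(c);cv2.imwrite(f"pics/{c}0.png",im[:,:,::-1]);m=r.camera_model(c)
    print(c,m); R=cv2.Rodrigues(np.array(m["rvec"]))[0];print("cam pos",-R.T@np.array(m["tvec"]))
    for q in["sample","rest","stand","window","shell","lid","jar","wrench","meter"]:
        o=r.regions_of(c,q)
        for d in o[:2]:
            mk=d["mask"].astype(np.uint8);print(q,round(d["confidence"],2),np.round(np.array(d["centre"])*[512,384],1),mk.sum(),np.round(cv2.minAreaRect(cv2.findNonZero(mk))[0],1) if mk.any() else 0, cv2.boxPoints(cv2.minAreaRect(cv2.findNonZero(mk))).round().tolist())
E
```

```text
{'clock': np.float64(0.0), 'joints': array([-1.298,  0.277,  1.506,  0.   ,  1.361, -0.121]), 'dq': array([-0.   ,  0.001,  0.   ,  0.   ,  0.002, -0.001]), 'joint_torque': array([-0.0000e+00, -4.1677e+01, -2.4580e+01,  0.0000e+00,  1.1000e-02,
        0.0000e+00]), 'ee_pos': array([ 220.473, -530.48 ,  230.439]), 'tcp_rot': array([-3.14 , -0.   ,  0.394]), 'force': array([-0.006,  0.533,  1.534]), 'ft_torque': array([ 0.011, -0.079, -0.036]), 'gripper_force': np.float64(0.0), 'grip_width': np.float64(1.0)} 18.700000000000003
scene {'fx': 390.6796081214501, 'fy': 390.6796081214501, 'cx': 261.97787653449075, 'cy': 190.04298412333065, 'rvec': array([ 2.32150428,  1.2940069 , -0.37203899]), 'tvec': array([-241.26353514, -265.0264325 , 1499.55012961])}
cam pos [ 980.27124988 -298.44066627 1151.99789058]
sample 0.65 [272.3 212.1] 685 [271.  213.5] [[251.0, 209.0], [266.0, 194.0], [291.0, 218.0], [276.0, 234.0]]
rest 0.87 [275.9 231.5] 337 [273.3 223.2] [[254.0, 215.0], [271.0, 202.0], [292.0, 232.0], [275.0, 244.0]]
rest 0.59 [271.9 170.5] 190 [274.6 168.2] [[254.0, 171.0], [293.0, 158.0]
[... 1759 characters left out ...]
, 176.0], [181.0, 174.0], [185.0, 206.0], [168.0, 208.0]]
shell 0.55 [318.8 189.6] 2211 [319.5 188.6] [[297.0, 157.0], [337.0, 154.0], [342.0, 220.0], [302.0, 223.0]]
lid 0.62 [318.2 166.7] 801 [318.2 168.8] [[295.0, 162.0], [336.0, 154.0], [341.0, 175.0], [300.0, 184.0]]
lid 0.16 [321.  188.2] 2073 [319.  188.7] [[297.0, 158.0], [336.0, 155.0], [341.0, 219.0], [302.0, 222.0]]
jar 0.57 [123.1 213.2] 230 [122. 214.] [[113.0, 207.0], [131.0, 207.0], [131.0, 221.0], [113.0, 221.0]]
wrench 0.69 [216.8 234.8] 195 [221.1 231.5] [[202.0, 234.0], [203.0, 225.0], [240.0, 229.0], [239.0, 238.0]]
meter 0.64 [375.3 202.6] 820 [376.8 203. ] [[357.0, 212.0], [360.0, 189.0], [397.0, 195.0], [393.0, 217.0]]
```

```bash
python3 - <<'E'
import cv2
for c in("scene","top"):
    cv2.imwrite(f"pics/{c}0b.png",cv2.resize(cv2.imread(f"pics/{c}0.png"),(800,600),interpolation=cv2.INTER_CUBIC))
E
```

```text
(no output)
```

View pics/scene0b.png

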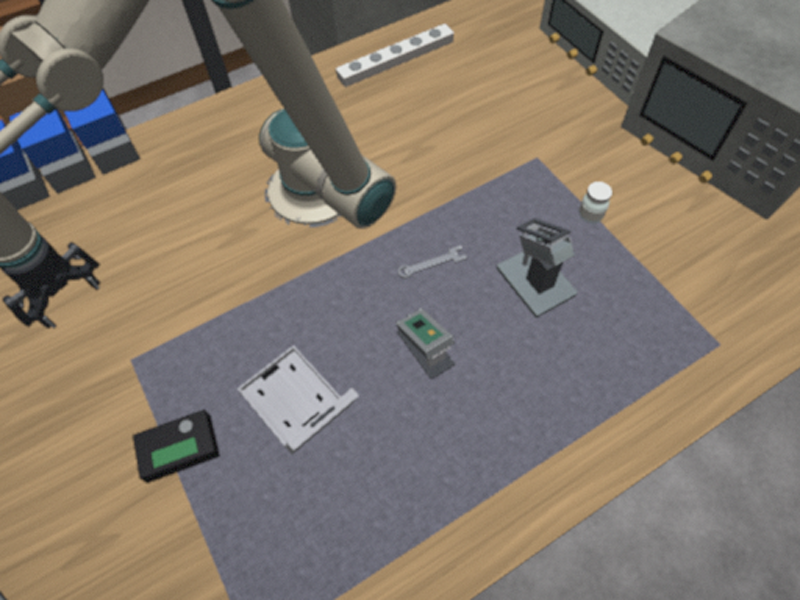

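View pics/top0b.png

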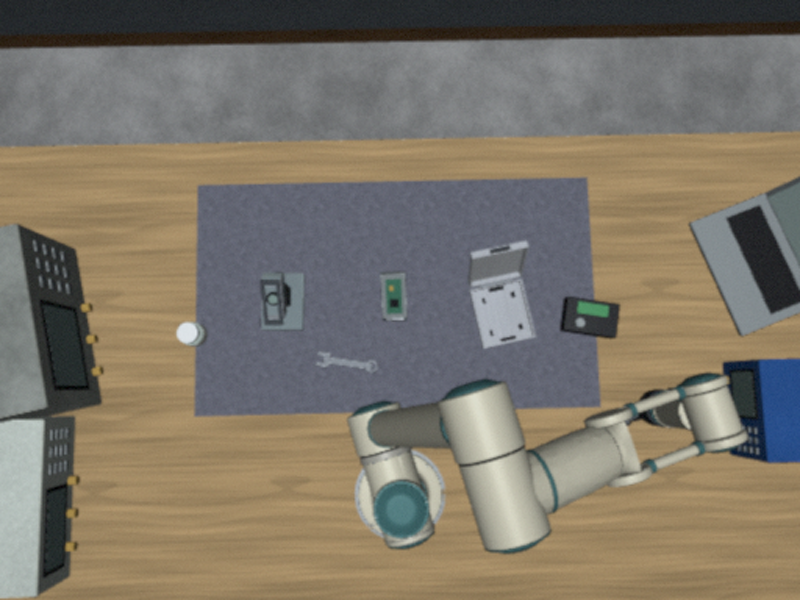

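The scene picture shows the shell at (295,400), the sample at (425,330) and the stand at (540,265) of 800x600. The top picture shows the shell at (500,295), the sample at (394,296) and the stand at (280,300). I'll enlarge crops of these to measure them.

```bash
python3 - <<'E'
import cv2,numpy as np
s=cv2.imread("pics/scene0.png");t=cv2.imread("pics/top0.png")
def c(im,u,v,w): return cv2.resize(im[v-w//2:v+w//2,u-w//2:u+w//2],(266,266),interpolation=cv2.INTER_CUBIC)
m=np.vstack([np.hstack([c(s,347,168,76),c(s,272,214,60),c(s,190,252,90)]),np.hstack([c(t,180,192,56),c(t,252,189,56),c(t,320,188,76)])])
cv2.imwrite("pics/mos.png",m)
E
```

```text
(no output)
```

View pics/mos.png

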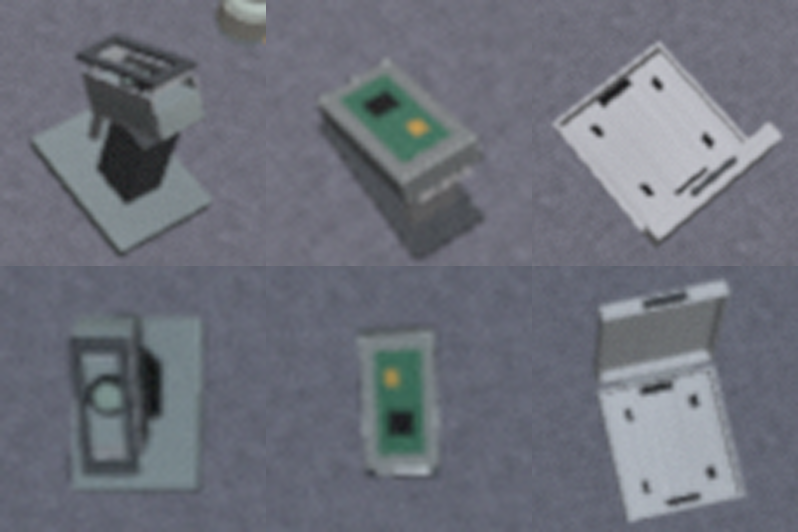

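The crops show all four frame corners, the case outline and the shell's rim and rib marks clearly in both views. I'll fit poses to corner picks.

```bash
cat > h.py <<'E'
import cv2,numpy as np
from scipy.optimize import least_squares
from scipy.spatial.transform import Rotation as Ro
from plant import r
M={c:r.camera_model(c) for c in("scene","top")}
def proj(c,P):
    m=M[c];K=np.array([[m["fx"],0,m["cx"]],[0,m["fy"],m["cy"]],[0,0,1.]])
    return cv2.projectPoints(np.array(P,float).reshape(-1,3),np.array(m["rvec"]),np.array(m["tvec"]),K,None)[0].reshape(-1,2)
def E(roll,pitch,yaw): return Ro.from_euler('xyz',[roll,pitch,yaw]).as_matrix()
def box(x,y,z0,z1): return np.array([[sx*x/2,sy*y/2,z] for z in(z0,z1) for sx,sy in((-1,-1),(-1,1),(1,1),(1,-1))])
def samp(p): return E(0,np.radians(-25),p[2]),np.array([p[0],p[1],55.])
def win(p): return E(0,np.radians(-35),p[2]),np.array([p[0],p[1],150.])
def shel(p): return E(0,0,p[2]),np.array([p[0],p[1],0.])
def tf(RT,P): return np.array(P,float)@RT[0].T+RT[1]
E
cat > fit.py <<'E'
from h import *
sc={'w':(3.5,309,130),'s':(266/60,242,184),'b':(266/90,145,207)}
tp={'w':(4.75,152,164),'s':(4.75,224,161),'b':(3.5,282,150)}
def nat(d,k,L): a=d[k];return np.array(L,float)/a[0]+[a[1]-.5+.5/a[0],a[2]-.5+.5/a[0]]
# order of box corners: (-x-y),(-x+y),(+x+y),(+x-y)
S=lambda k,L:nat(sc,k,L); T=lambda k,L:nat(tp,k,L)
# window
# scene: image left=-y? use order tests
wf=lambda p:tf(win(p),[[sx*60,sy*23,p[3]] for sx,sy in((-1,-1),(-1,1),(1,1),(1,-1))])
ws=S('w',[(76,53),(115,36),(200,68),(158,90)]);wt=T('w',[(136,208),(82,206),(70,71),(137,71)])
f=lambda p:np.r_[(proj("scene",wf(p))-ws).ravel(),(proj("top",wf(p))-wt).ravel()]
o=least_squares(f,[480,290,0,40],x_scale=[10,10,.1,10]);print("win",o.x.round(3),np.sqrt(np.mean(o.fun**2)),o.fun.round(1))
W=o.x
# sample
sf=lambda p:tf(samp(p),[[sx*60,sy*32,22] for sx,sy in((-1,-1),(-1,1),(1,1),(1,-1))])
ss=S('s',[(53,98),(120,61),(212,150),(136,193)]);st=T('s',[(167,206),(100,206),(92,66),(170,66)])
f=lambda p:np.r_[(proj("scene",sf(p))-ss).ravel(),(proj("top",sf(p))-st).ravel()]
o=least_squares(f,[500,10,0],x_scale=[10,10,.1]);print("samp",o.x.round(3),np.sqrt(np.mean(o.fun**2)),o.fun.round(1))
P=o.x
rib=lambda p:tf(shel(p),[[sx*44,sy*p[3],9] for sx,sy in((-1,-1),(-1,1),(1,1),(1,-1))])
rim=lambda p:tf(shel(p),[[-79,-70,18],[-79,70,18]])
bs=S('b',[(65,131),(125,84),(176,140),(114,189),(21,123),(128,42)])
bt=T('b',[(179,207),(113,221),(96,148),(162,134),(213,231),(97,254)])
f=lambda p:np.r_[(proj("scene",np.r_[rib(p),rim(p)])-bs).ravel(),(proj("top",np.r_[rib(p),rim(p)])-bt).ravel()]
o=least_squares(f,[500,-290,0.2,42],x_scale=[10,10,.1,10]);print("shell",o.x.round(3),np.sqrt(np.mean(o.fun**2)),o.fun.round(1))
B=o.x
s=cv2.imread("pics/scene0.png");t=cv2.imread("pics/top0.png")
def ov(im,c,u,v,w,sets):
    k=266/w;I=cv2.resize(im[v-w//2:v+w//2,u-w//2:u+w//2],(266,266),interpolation=cv2.INTER_CUBIC)
    for b in sets:
        q=((proj(c,b)-[u-w//2-.5,v-w//2-.5])*k*16).astype(int)
        E_=[(i,(i+1)%4) for i in range(4)]+([(4+i,4+(i+1)%4) for i in range(4)]+[(i,i+4) for i in range(4)] if len(q)==8 else [])
        for i,j in E_: cv2.line(I,tuple(map(int,q[i])),tuple(map(int,q[j])),(0,0,255),1,cv2.LINE_AA,4)
    return I
sets=[[wf(W)],[tf(samp(P),box(120,64,0,22))],[tf(shel(B),box(158,140,0,18)),rib(B)]]
m=np.vstack([np.hstack([ov(s,"scene",*a,b) for a,b in zip([(347,168,76),(272,214,60),(190,252,90)],sets)]),np.hstack([ov(t,"top",*a,b) for a,b in zip([(180,192,56),(252,189,56),(320,188,76)],sets)])])
cv2.imwrite("pics/ov.png",m)
E
python3 fit.py
```

```text
win [ 4.94200e+02  2.99527e+02 -4.00000e-02  1.98430e+01] 0.9431405829485938 [-0.3  1.   0.3  0.3 -1.3 -0.5 -1.9 -0.6  0.1 -0.9 -0.6 -0.7 -0.6 -0.6
 -2.2 -0.3]
samp [ 5.14868e+02  4.85000e+00 -2.00000e-03] 1.1420763031933807 [-0.7  0.4  1.1 -0.5 -0.5 -2.2 -1.3 -1.7  1.1 -1.8 -0.7 -1.5  0.3 -0.8
  0.1 -1.1]
shell [ 4.59713e+02 -2.80092e+02  1.87000e-01  3.99040e+01] 0.42893572111813677 [-0.4 -0.4 -0.1 -0.4 -0.4 -0.2 -0.2 -0.  -0.5 -0.5 -0.6 -0.5 -0.2 -0.6
 -0.2 -0.6 -0.1 -0.5 -0.2 -0.4 -0.4 -0.8 -0.5 -0.3]
```

View pics/ov.png

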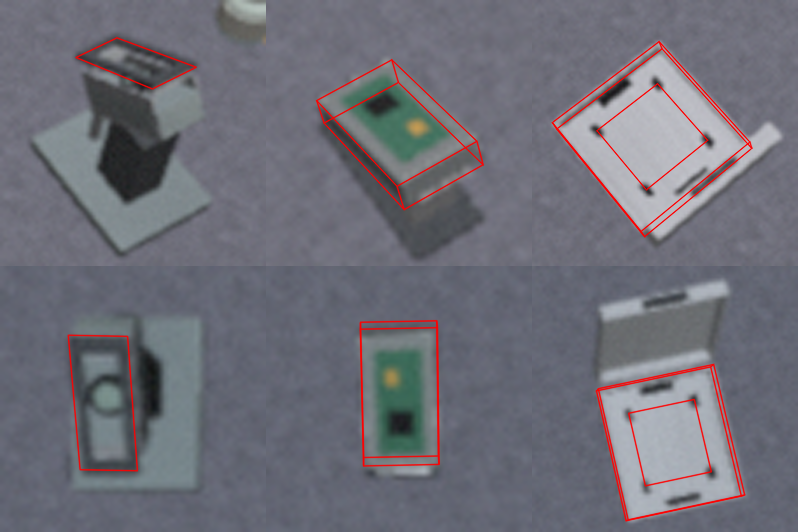

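The shell fits well, at about 0.4 px. The case ends and the frame need refining, so I'll average some frames and fit on edge strength.

```bash
cat > ref.py <<'E'
from h import *
from scipy.optimize import minimize
from scipy.ndimage import map_coordinates
I={}
for c in M:
    I[c]=np.mean([r.capture(c).astype(float) for _ in range(10)],0)
np.savez("avg.npz",**I)
def prof(c,A,B,offs,n=40):
    a,b=proj(c,[A,B]);t=np.linspace(.08,.92,n)[:,None];p=a+(b-a)*t;d=(b-a)/np.linalg.norm(b-a);nn=np.array([-d[1],d[0]])
    o=[]
    for k in offs:
        q=p+nn*k;o.append([map_coordinates(I[c][:,:,ch],[q[:,1],q[:,0]],order=3).mean() for ch in range(3)])
    return np.array(o)
def score(edges):
    return sum(np.linalg.norm(np.diff(prof(c,A,B,(-.8,.8)),axis=0)) for c,A,B in edges)
def sedges(p):
    C=tf(samp(p),box(120,64,0,22));e=[]
    for c in M:
        e+=[(c,C[4],C[5]),(c,C[6],C[7]),(c,C[4],C[7]),(c,C[5],C[6])]
    e+=[("scene",C[2],C[3]),("top",C[2],C[3]),("scene",C[0],C[3])]
    return e
def wedges(p):
    C=tf(win(p),[[sx*60,sy*23,p[3]] for sx,sy in((-1,-1),(-1,1),(1,1),(1,-1))])
    e=[]
    for c in M: e+=[(c,C[i],C[(i+1)%4]) for i in range(4)]
    return e
def bedges(p):
    C=tf(shel(p),box(158,140,0,18))
    return [(c,C[4+i],C[4+(i+1)%4]) for c in M for i in (0,1,3)]
def opt(name,ed,p0,d):
    best=None
    for s in range(6):
        rng=np.random.default_rng(s);d_=np.array(d)
        x=np.array(p0)+d_*rng.normal(size=len(d))*(s>0)*.5
        sim=np.vstack([x]+[x+d_*np.eye(len(d))[i] for i in range(len(d))])
        o=minimize(lambda p:-score(ed(p)),x,method="Nelder-Mead",options=dict(initial_simplex=sim,xatol=.01,fatol=.01,maxiter=600))
        if best is None or o.fun<best.fun:best=o
        print(name,o.x.round(3),round(o.fun,1))
    return best.x
P=opt("samp",sedges,[514.9,4.9,0],[5,4,.05])
W=opt("win",wedges,[494,299,-.03,24],[6,4,.05,8])
B=opt("shell",bedges,[459.7,-280,.187],[4,4,.03])
# per-edge profile peak offsets
offs=np.arange(-3.5,3.6,.25)
for n,ed,p in(("samp",sedges,P),("win",wedges,W),("shell",bedges,B)):
    for c,A,Bb in ed(p):
        g=np.linalg.norm(np.diff(prof(c,A,Bb,offs),axis=0),axis=1);print(n,c,"peak off",(offs[g.argmax()]+.125),g.max().round(1),end="; ")
    print()
E
python3 ref.py
```

```text
Still running in the background as job /tmp/bash_jobs.1000/9cd406a44f2a (pid 546). You'll get a notice when it ends.
```

```bash
kill -- -$(cat /tmp/bash_jobs.1000/9cd406a44f2a/pid); cat /tmp/bash_jobs.1000/9cd406a44f2a/stdout; ls avg.npz
python3 - <<'E'
s=open("ref.py").read()
a=s.index("I={}");b=s.index("def prof")
s=s[:a]+'I={k:v.astype(np.float32) for k,v in np.load("avg.npz").items()}\n'+s[b:]
a=s.index("    o=[]");b=s.index("def score")
s=s[:a]+'''    q=np.array([p+nn*k for k in offs],np.float32)
    return cv2.remap(I[c],q[...,0],q[...,1],cv2.INTER_CUBIC).mean(1)
'''+s[b:]
open("ref.py","w").write(s)
E
timeout 300 python3 ref.py
```

```text
avg.npz
samp [5.12791e+02 6.15100e+00 2.80000e-02] -373.2
samp [5.16242e+02 6.49200e+00 2.40000e-02] -380.9
samp [5.12764e+02 6.00000e+00 2.30000e-02] -374.4
samp [5.16225e+02 6.55800e+00 2.90000e-02] -381.0
samp [5.12737e+02 6.03500e+00 2.50000e-02] -373.5
samp [5.06486e+02 5.05300e+00 2.30000e-02] -392.8
win [ 4.91236e+02  2.99320e+02 -1.40000e-02  1.76760e+01] -440.4
win [ 4.91034e+02  2.99796e+02 -1.00000e-02  1.72740e+01] -440.1
win [ 4.90965e+02  2.99452e+02 -1.40000e-02  1.74670e+01] -440.5
win [ 4.95679e+02  2.98291e+02 -2.50000e-02  2.73670e+01] -340.1
win [ 4.90995e+02  2.99566e+02 -1.10000e-02  1.73610e+01] -440.5
win [ 4.91396e+02  2.99227e+02 -1.70000e-02  1.78440e+01] -440.0
shell [ 4.58036e+02 -2.80113e+02  1.93000e-01] -444.4
shell [ 4.65513e+02 -2.78739e+02  1.92000e-01] -434.3
shell [ 4.58060e+02 -2.80079e+02  1.93000e-01] -444.3
shell [ 4.65495e+02 -2.78812e+02  1.94000e-01] -434.7
shell [ 4.58111e+02 -2.80124e+02  1.91000e-01] -444.9
shell [ 4.58013e+02 -2.80164e+02  1.93000e-01] -444.3
samp scene peak off 2.125 5.2; samp scene peak off -2.875 13.1; samp scene peak off 0.125 18.3; samp scene peak off 3.375 8.9; samp top peak off -0.125 17.3; samp top peak off -0.875 11.2; samp top peak off -2.875 9.0; samp top peak off 3.125 9.0; samp scene peak off 2.375 12.6; samp top peak off 0.625 11.3; samp scene peak off -2.375 20.3; 
win scene peak off -0.625 9.6; win scene peak off 1.875 15.4; win scene peak off -0.625 15.1; win scene peak off 0.125 13.5; win top peak off -1.125 13.1; win top peak off 2.625 10.2; win top peak off -0.125 15.0; win top peak off 2.375 9.4; 
shell scene peak off 2.125 21.6; shell scene peak off -0.375 15.7; shell scene peak off -0.125 18.8; shell top peak off -0.375 18.1; shell top peak off -0.125 18.3; shell top peak off 2.125 11.3;
```

```bash
cat >> h.py <<'E'
D=np.diag([1.,-1,-1])
def cur():
    s=r.state();return E(*s["tcp_rot"]),np.array(s["ee_pos"])
def go(R,t,name=""):
    R0,t0=cur();print(name,"rv",Ro.from_matrix(R0.T@R).as_rotvec().round(3),"sh",(R0.T@(np.array(t)-t0)).round(1),"tgt",np.round(t,1))
def info():
    s=r.state();print({k:np.round(s[k],3).tolist() for k in("clock","joints","ee_pos","tcp_rot","force","ft_torque","grip_width","gripper_force")})
PS=[513,5.5,.02];PW=[494,298.5,-.015,30];PB=[459,-280,.19]
E
python3 - <<'E'
from h import *
R,t=samp(PS)
go(R@D,t+R@[0,0,76],"pre");go(R@D,t+R@[0,0,-4],"grasp")
E
```

```text
pre rv [-0.081  0.431  0.368] sh [ 446.  -395.   107.4] tgt [480.9   4.9 123.9]
grasp rv [-0.081  0.431  0.368] sh [ 477.4 -382.7  179.9] tgt [514.7   5.5  51.4]
```

Call:
send_rows([
  [[-0.008,0.043,0.037,40,-35,8,85],[-0.016,0.086,0.074,85,-75,18,85],[-0.024,0.129,0.11,130,-115,28,85],[-0.032,0.172,0.147,178,-158,40,85],[-0.04,0.215,0.184,223,-198,52,85],[-0.048,0.258,0.221,268,-238,63,85],[-0.056,0.301,0.258,313,-278,75,85],[-0.065,0.345,0.294,358,-318,86,85],[-0.073,0.388,0.331,402,-356,97,85],[-0.081,0.431,0.368,446,-395,107,85]],
])

```text
clock: 3.25
ee_pos: [481.9, 6.5, 124.8]
tcp_rot: [-3.141, -0.439, 0.018]
force: [-0.2, -2.3, 0.0]
grip_width: 0.996
gripper_force: 0.0
```

```bash
python3 - <<'E'
from h import *
info()
R,t=samp(PS)
go(R@D,t+R@[0,0,76],"pre");go(R@D,t+R@[0,0,-4],"grasp")
im=r.capture("top");im2=r.capture("scene")
a=cv2.resize(im[145:235,205:305],(400,360),interpolation=cv2.INTER_CUBIC);b=cv2.resize(im2[155:245,220:320],(400,360),interpolation=cv2.INTER_CUBIC)
cv2.imwrite("pics/pre.png",np.hstack([a,b])[:,:,::-1])
E
```

```text
{'clock': 3.25, 'joints': [-0.204, 0.047, 2.202, 0.209, 0.472, 1.183], 'ee_pos': [481.85, 6.483, 124.75], 'tcp_rot': [-3.141, -0.439, 0.018], 'force': [-0.184, -2.285, 0.023], 'ft_torque': [-0.07, 0.187, 0.003], 'grip_width': 0.996, 'gripper_force': 0.0}
pre rv [-0.    -0.003 -0.002] sh [-1.3  1.6  0.4] tgt [480.9   4.9 123.9]
grasp rv [-0.    -0.003 -0.002] sh [-1.5  1.6 80.4] tgt [514.7   5.5  51.4]
```

View pics/pre.png

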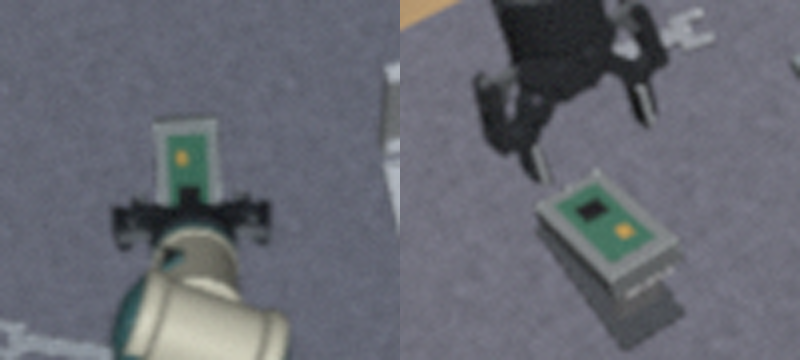

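The fingers straddle the case line in the scene view. In the top view the gripper centre is at crop x≈191 and the case at 187, so I'll check that sideways offset with numbers.

```bash
python3 - <<'E'
from h import *
I=np.mean([r.capture("top").astype(float) for _ in range(4)],0)
R0,t0=cur()
for d in(-30,-60): print("tool axis pt",d,proj("top",t0+R0@[0,0,d]).round(2))
R,t=samp(PS);print("case top centre",proj("top",t+R@[0,0,22]).round(2),"hi end",proj("top",[t+R@[60,y,22] for y in(-32,32)]).round(2).tolist(),proj("top",[t+R@[30,y,22] for y in(-32,32)]).round(2).tolist())
g=I[:,:,:].sum(2)/3
print("rows180-190 cols 238-266",g[178:190,238:266].mean(0).round(0).tolist())
print("col 246-258 rows 168-184",g[168:184,247:257].mean(1).round(0).tolist())
print("fingers rows 195-205 cols 228-278",g[197:203,228:278].mean(0).round(0).tolist())
E
```

```text
tool axis pt -30 [[252.18 195.04]]
tool axis pt -60 [[252.35 197.56]]
case top centre [[251.54 188.57]] hi end [[259.1, 173.7], [242.85, 174.36]] [[259.34, 181.01], [243.18, 181.67]]
rows180-190 cols 238-266 [104.0, 104.0, 105.0, 107.0, 107.0, 106.0, 120.0, 128.0, 118.0, 99.0, 91.0, 97.0, 100.0, 97.0, 90.0, 88.0, 87.0, 88.0, 99.0, 118.0, 126.0, 115.0, 105.0, 105.0, 104.0, 105.0, 105.0, 105.0]
col 246-258 rows 168-184 [106.0, 106.0, 106.0, 105.0, 104.0, 96.0, 95.0, 116.0, 128.0, 127.0, 114.0, 91.0, 88.0, 89.0, 93.0, 98.0]
fingers rows 195-205 cols 228-278 [103.0, 102.0, 100.0, 85.0, 59.0, 41.0, 38.0, 43.0, 50.0, 51.0, 46.0, 43.0, 39.0, 37.0, 34.0, 32.0, 34.0, 36.0, 41.0, 45.0, 50.0, 57.0, 60.0, 61.0, 60.0, 60.0, 59.0, 56.0, 50.0, 46.0, 39.0, 33.0, 30.0, 31.0, 36.0, 46.0, 53.0, 59.0, 64.0, 63.0, 54.0, 48.0, 50.0, 67.0, 94.0, 105.0, 105.0, 106.0, 107.0, 108.0]
```

```bash
sed -i 's/^PS=\[513,5.5,.02\]/PS=[509.5,7,.02]/' h.py; python3 - <<'E'
from h import *
R,t=samp(PS)
go(R@D,t+R@[0,0,-4],"grasp")
E
```

```text
grasp rv [ 0. -0. -0.] sh [-3.8 -2.3 79.1] tgt [511.2   7.   51.4]
```

Call:
send_rows([
  [[0,0,0,-2,-1,10,80],[0,0,0,-3.8,-2.3,22,80],[0,0,0,-3.8,-2.3,36,80],[0,0,0,-3.8,-2.3,50,80],[0,0,0,-3.8,-2.3,62,80],[0,0,0,-3.8,-2.3,72,80],[0,0,0,-3.8,-2.3,79,80],[0,0,0,-3.8,-2.3,79,80]],
])

```text
clock: 4.55
ee_pos: [510.7, 7.7, 50.6]
tcp_rot: [-3.141, -0.435, 0.019]
force: [0.4, 0.7, -0.2]
grip_width: 0.936
gripper_force: 0.0
```

```bash
python3 - <<'E'
from h import *
info()
R,t=samp(PS)
go(R@D,t+R@[0,0,-4],"grasp")
im=r.capture("top");im2=r.capture("scene")
a=cv2.resize(im[145:235,205:305],(400,360),interpolation=cv2.INTER_CUBIC);b=cv2.resize(im2[170:260,220:320],(400,360),interpolation=cv2.INTER_CUBIC)
cv2.imwrite("pics/gr.png",np.hstack([a,b])[:,:,::-1])
E
```

```text
{'clock': 4.55, 'joints': [-0.183, 0.224, 2.258, 0.356, 0.248, 1.041], 'ee_pos': [510.738, 7.72, 50.552], 'tcp_rot': [-3.141, -0.435, 0.019], 'force': [0.363, 0.681, -0.194], 'ft_torque': [0.021, 0.188, 0.014], 'grip_width': 0.936, 'gripper_force': 0.0}
grasp rv [-0.     0.001 -0.001] sh [ 0.7  0.7 -0.6] tgt [511.2   7.   51.4]
```

View pics/gr.png

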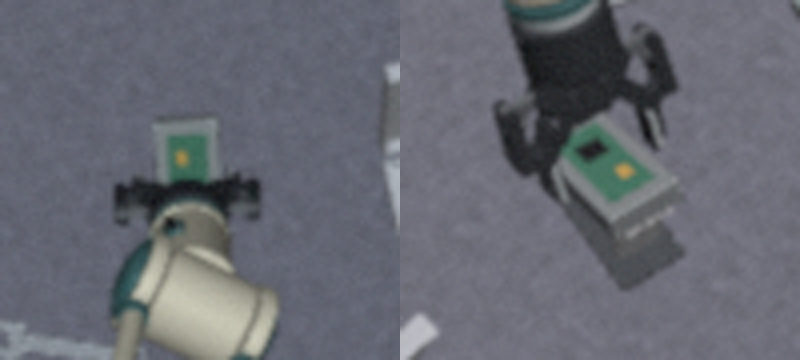

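The fingers straddle the case around mid-length, with left finger near (560,165) and right near (650,125), so I'll close now.

Call:
send_rows([
  [[0,0,0,0.5,0,0,62],[0,0,0,0.5,0,0,50],[0,0,0,0.5,0,0,50],[0,0,0,0.5,0,0,50],[0,0,0,0.5,0,0,50],[0,0,0,0.5,0,0,50]],
], force=50)

```text
clock: 5.4
ee_pos: [511.3, 7.7, 52.0]
tcp_rot: [3.141, -0.437, 0.02]
force: [-4.1, -1.5, 6.6]
grip_width: 0.734
gripper_force: 54.8
```

```bash
python3 - <<'E'
from h import *
info()
E
```

```text
{'clock': 5.4, 'joints': [-0.183, 0.221, 2.256, 0.353, 0.249, 1.043], 'ee_pos': [511.322, 7.726, 52.027], 'tcp_rot': [3.141, -0.437, 0.02], 'force': [-4.133, -1.501, 6.63], 'ft_torque': [-0.34, 0.361, -0.153], 'grip_width': 0.734, 'gripper_force': 54.772}
```

Call:
send_rows([
  [[0,0,0,0,0,-3,50],[0,0,0,0,0,-10,50],[0,0,0,0,0,-22,50],[0,0,0,0,0,-40,50],[0,0,0,0,0,-60,50],[0,0,0,0,0,-80,50],[0,0,0,0,0,-95,50],[0,0,0,0,0,-100,50],[0,0,0,0,0,-100,50]],
])

```text
clock: 6.52
ee_pos: [468.5, 7.0, 142.1]
tcp_rot: [-3.141, -0.436, 0.02]
force: [-0.5, -0.9, -3.6]
grip_width: 0.74
gripper_force: 56.0
```

```bash
cat > meas.py <<'E'
from h import *
info()
R0,t0=cur();Rc=R0@D
I={c:np.mean([r.capture(c).astype(np.float32) for _ in range(5)],0) for c in M}
# case origin candidates: t0 + Rc@[ox,oy,4]
def prof(c,A,B,offs,n=40):
    a,b=proj(c,[A,B]);p=a+(b-a)*np.linspace(.12,.88,n)[:,None];d=(b-a)/np.linalg.norm(b-a);nn=np.array([-d[1],d[0]])
    q=np.array([p+nn*k for k in offs],np.float32);return cv2.remap(I[c],q[...,0],q[...,1],cv2.INTER_CUBIC).mean((1,2))
for c in M:
  for nm,x in(("hi",60),("lo",-60)):
    print(c,nm,"top face edge, sliding ox -14..14 step 2:",[round(float(prof(c,t0+Rc@[x+ox,-32,26],t0+Rc@[x+ox,32,26],(0,))[0])) for ox in np.arange(-14,15,2)])
for c in M: print(c,"side edges oy -8..8 step 1 (x 25..55): +y",[round(float(prof(c,t0+Rc@[22,32+o,26],t0+Rc@[58,32+o,26],(0,))[0])) for o in range(-8,9)]," -y",[round(float(prof(c,t0+Rc@[22,-32+o,26],t0+Rc@[58,-32+o,26],(0,))[0])) for o in range(-8,9)])
C=t0+(box(120,64,4,26))@Rc.T
out=[]
for c in M:
    u,v=proj(c,C).mean(0).round().astype(int);im=cv2.resize(np.clip(I[c],0,255)[v-38:v+38,u-38:u+38],(400,400),interpolation=cv2.INTER_CUBIC).astype(np.uint8)[:,:,::-1].copy()
    q=((proj(c,C)-[u-38.5,v-38.5])*400/76).astype(int)
    for i,j in[(k,(k+1)%4) for k in range(4)]+[(4+k,4+(k+1)%4) for k in range(4)]+[(k,k+4) for k in range(4)]: cv2.line(im,tuple(map(int,q[i])),tuple(map(int,q[j])),(0,0,255),1,cv2.LINE_AA)
    out.append(im)
cv2.imwrite("pics/held.png",np.hstack(out))
E
python3 meas.py
```

```text
{'clock': 6.525, 'joints': [-0.21, -0.001, 2.192, 0.192, 0.532, 1.196], 'ee_pos': [468.507, 6.991, 142.085], 'tcp_rot': [-3.141, -0.436, 0.02], 'force': [-0.526, -0.906, -3.588], 'ft_torque': [-0.013, 0.407, 0.012], 'grip_width': 0.74, 'gripper_force': 56.0}
scene hi top face edge, sliding ox -14..14 step 2: [102, 105, 111, 118, 124, 129, 131, 134, 138, 140, 137, 127, 113, 101, 97]
scene lo top face edge, sliding ox -14..14 step 2: [55, 54, 52, 51, 48, 46, 45, 46, 52, 59, 68, 76, 81, 84, 85]
top hi top face edge, sliding ox -14..14 step 2: [110, 118, 125, 128, 129, 130, 122, 108, 100, 103, 120, 139, 153, 158, 161]
top lo top face edge, sliding ox -14..14 step 2: [107, 107, 107, 106, 105, 102, 100, 97, 95, 92, 90, 90, 93, 98, 103]
scene side edges oy -8..8 step 1 (x 25..55): +y [131, 132, 132, 132, 131, 129, 126, 122, 118, 115, 113, 112, 112, 113, 114, 115, 116]  -y [93, 83, 72, 63, 58, 60, 68, 82, 97, 111, 122, 129, 132, 134, 133, 133, 131]
top side edges oy -8..8 step 1 (x 25..55): +y [129, 130, 129, 127, 125, 121, 117, 111, 106, 101, 98, 98, 100, 103, 105, 105, 105]  -y [104, 104, 104, 105, 106, 107, 109, 112, 115, 118, 121, 124, 126, 127, 128, 127, 126]
```

View pics/held.png

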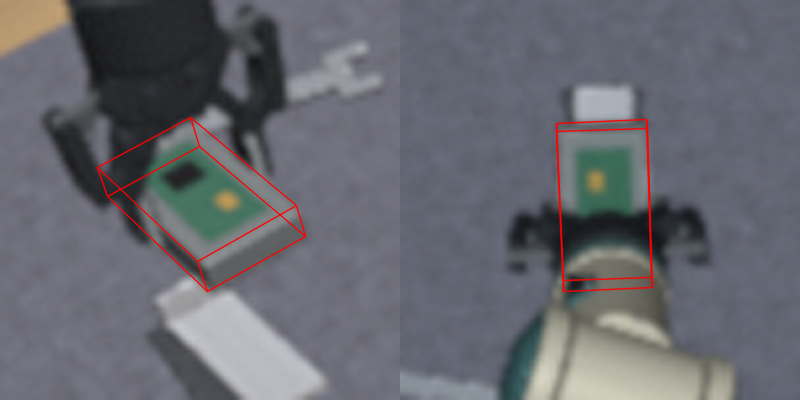

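```bash
python3 - <<'E'
from h import *
nat=lambda sc,u0,v0,L:np.array(L,float)/sc+[u0-.5,v0-.5]
ws=nat(3.5,309,130,[(76,53),(115,36),(200,68),(158,90)]);wt=nat(4.75,152,164,[(136,208),(82,206),(70,71),(130,71)])
for f0 in(None,24,30,38):
    P=lambda p:tf(win(p),[[sx*60,sy*23,p[3] if f0 is None else f0] for sx,sy in((-1,-1),(-1,1),(1,1),(1,-1))])
    o=least_squares(lambda p:np.r_[(proj("scene",P(p))-ws).ravel(),(proj("top",P(p))-wt).ravel()],[490,298,0,25][:4 if f0 is None else 3],x_scale=[10,10,.1,10][:4 if f0 is None else 3])
    print(f0,o.x.round(3),o.cost.round(2),o.fun.round(1))
R,t=win([494,298.5,-.02]);p=t+R@[0,0,85]
go(R@D,[p[0],100,p[2]],"A");go(R@D,p,"B")
E
```

```text
None [ 4.93796e+02  3.00407e+02 -3.10000e-02  1.96900e+01] 3.98 [-0.1  1.1  0.4  0.3 -1.  -0.6 -1.4 -0.6  0.1 -0.7 -0.6 -0.4 -0.8 -0.3
 -0.9 -0.2]
24 [ 4.96926e+02  2.99020e+02 -3.20000e-02] 4.49 [-0.1  0.8  0.4 -0.1 -1.  -1.  -1.4 -1.   0.3 -1.  -0.4 -0.7 -0.6 -0.7
 -0.7 -0.5]
30 [ 5.01283e+02  2.97081e+02 -3.30000e-02] 6.91 [-0.2  0.2  0.4 -0.6 -0.9 -1.5 -1.4 -1.5  0.6 -1.4 -0.2 -1.1 -0.4 -1.1
 -0.4 -1. ]
38 [ 5.07097e+02  2.94477e+02 -3.50000e-02] 13.32 [-0.3 -0.4  0.4 -1.3 -0.8 -2.2 -1.4 -2.1  0.9 -1.9  0.1 -1.6 -0.1 -1.8
 -0.1 -1.6]
A rv [-0.02   0.175  0.034] sh [ 13.  -93.6 -79.9] tgt [445.3 100.  219.6]
B rv [-0.02   0.175  0.034] sh [  16.6 -293.   -78.1] tgt [445.3 299.5 219.6]
```

```bash
sed -i 's/^PS=.*/PS=[509.5,7,.02];PW=[497.5,298.7,-.03,25];PB=[459,-280,.19]/' h.py; python3 - <<'E'
from h import *
R,t=win(PW);p=t+R@[0,0,80]
go(R@D,[p[0],100,p[2]],"A");go(R@D,p,"B")
E
```

```text
A rv [-0.025  0.175  0.043] sh [ 17.1 -93.4 -73.5] tgt [451.6 100.  215.5]
B rv [-0.025  0.175  0.043] sh [  20.6 -293.5  -71.7] tgt [451.6 300.1 215.5]
```

Call:
send_rows([
  [[-0.003,0.025,0.006,3,-10,-14,50],[-0.008,0.065,0.015,7,-30,-34,50],[-0.014,0.11,0.025,12,-60,-55,50],[-0.02,0.15,0.035,16,-95,-70,50],[-0.025,0.175,0.043,17,-135,-73,50],[-0.025,0.175,0.043,18,-175,-73,50],[-0.025,0.175,0.043,19,-215,-72.5,50],[-0.025,0.175,0.043,20,-250,-72,50],[-0.025,0.175,0.043,20.5,-280,-71.8,50],[-0.025,0.175,0.043,20.6,-293.5,-71.7,50]],
])

```text
clock: 8.28
ee_pos: [453.1, 300.2, 217.6]
tcp_rot: [-3.139, -0.604, -0.025]
force: [-0.3, -0.5, -2.7]
grip_width: 0.732
gripper_force: 56.2
```

```bash
cat > held.py <<'E'
from h import *
import sys
info()
R0,t0=cur();Rc=R0@D
R,t=win(PW);e=R.T@(t0-t);print("TCP in window frame",e.round(1),"case rot rel",Ro.from_matrix(R.T@Rc).as_rotvec().round(3))
go(R@D,t+R@[0,0,float(sys.argv[1])],"next")
C=t0+(box(120,64,4,26))@Rc.T
F=tf((R,t),[[sx*60,sy*23,PW[3]] for sx,sy in((-1,-1),(-1,1),(1,1),(1,-1))])
out=[]
for c in M:
    I=np.mean([r.capture(c).astype(np.float32) for _ in range(4)],0)
    u,v=proj(c,C).mean(0).round().astype(int);im=cv2.resize(np.clip(I,0,255)[v-38:v+38,u-38:u+38],(400,400),interpolation=cv2.INTER_CUBIC).astype(np.uint8)[:,:,::-1].copy()
    for X,col in((C,(0,0,255)),(F,(0,255,255))):
        q=((proj(c,X)-[u-38.5,v-38.5])*400/76).astype(int)
        for i,j in[(k,(k+1)%4) for k in range(4)]+([(4+k,4+(k+1)%4) for k in range(4)]+[(k,k+4) for k in range(4)] if len(X)>4 else []): cv2.line(im,tuple(map(int,q[i])),tuple(map(int,q[j])),col,1,cv2.LINE_AA)
    out.append(im)
cv2.imwrite(sys.argv[2],np.hstack(out))
E
python3 held.py 50 pics/w1.png
```

```text
{'clock': 8.275, 'joints': [0.713, 0.063, 1.987, -0.617, 0.717, 2.704], 'ee_pos': [453.055, 300.219, 217.56], 'tcp_rot': [-3.139, -0.604, -0.025], 'force': [-0.283, -0.52, -2.74], 'ft_torque': [-0.001, 0.49, 0.002], 'grip_width': 0.732, 'gripper_force': 56.154}
TCP in window frame [ 2.3  0.2 80.8] case rot rel [0.005 0.007 0.004]
next rv [-0.005  0.007  0.004] sh [-2.1  0.3 30.9] tgt [468.8 299.6 191. ]
```

View pics/w1.png

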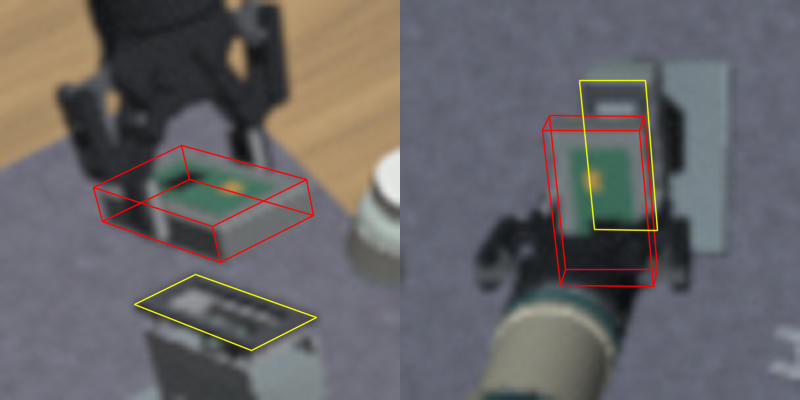

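The scene overlay matches the frame outline (136–316, 275–350) and the underside corner of the case. But joint 6 is at its 2.70 limit here, so I'll put the case back on the rest and regrip it with the tool turned half round.

```bash
python3 - <<'E'
from h import *
R=E(np.pi,-.437,.02)
go(R,[468.5,7.7,144],"above rest (100 back)")
E
```

```text
above rest (100 back) rv [ 0.023 -0.168 -0.042] sh [-22.9 288.8  73.7] tgt [468.5   7.7 144. ]
```

Call:
send_rows([
  [[0,0,0,0,12,0,50],[0,0,0,0,40,0,50],[0,0,0,0,80,0,50],[0,0,0,0,125,2,50],[0.005,-0.03,-0.01,-4,170,12,50],[0.01,-0.07,-0.018,-9,210,30,50],[0.015,-0.11,-0.027,-14,245,48,50],[0.02,-0.15,-0.037,-20,272,65,50],[0.023,-0.168,-0.042,-22.5,286,74,50],[0.023,-0.168,-0.042,-22.5,288.8,75,50]],
])

```text
clock: 9.93
ee_pos: [469.7, 7.1, 142.8]
tcp_rot: [3.141, -0.436, 0.019]
force: [-0.7, 0.1, -3.3]
grip_width: 0.739
gripper_force: 56.2
```

```bash
python3 - <<'E'
from h import *
info()
R=E(np.pi,-.437,.02)
go(R,[511.3,7.7,52],"onto rest")
E
```

```text
{'clock': 9.925, 'joints': [-0.208, -0.0, 2.189, 0.188, 0.534, 1.201], 'ee_pos': [469.668, 7.128, 142.759], 'tcp_rot': [3.141, -0.436, 0.019], 'force': [-0.736, 0.076, -3.263], 'ft_torque': [0.038, 0.371, 0.037], 'grip_width': 0.739, 'gripper_force': 56.242}
onto rest rv [ 0.     0.001 -0.001] sh [-0.6  0.2 99.9] tgt [511.3   7.7  52. ]
```

Call:
send_rows([
  [[0,0,0,0,0,12,50],[0,0,0,0,0,32,50],[0,0,0,0,0,54,50],[0,0,0,0,0,74,50],[0,0,0,0,0,88,50],[0,0,0,0,0,95,50],[0,0,0,0,0,97.5,50],[0,0,0,0,0,98.5,50],[0,0,0,0,0,99,50]],
])

```text
clock: 11.05
ee_pos: [512.3, 9.9, 54.0]
tcp_rot: [-3.141, -0.438, 0.022]
force: [0.3, -0.0, -3.0]
grip_width: 0.736
gripper_force: 56.2
```

Call:
send_rows([
  [[0,0,0,-0.3,0.5,1,50],[0,0,0,-0.3,0.5,1.5,50],[0,0,0,-0.3,0.5,2,50],[0,0,0,-0.3,0.5,2,50]],
])

```text
clock: 11.55
ee_pos: [512.5, 9.2, 52.6]
tcp_rot: [3.142, -0.439, 0.022]
force: [-7.7, -0.1, 10.0]
grip_width: 0.737
gripper_force: 58.0
```

Call:
send_rows([
  [[0,0,0,0,0,-0.7,50],[0,0,0,0,0,-0.7,66],[0,0,0,0,0,-0.7,76],[0,0,0,0,0,-0.7,82],[0,0,0,0,0,-0.7,82],[0,0,0,0,0,-15,82],[0,0,0,0,0,-40,82],[0,0,0,0,0,-68,82],[0,0,0,0,0,-85,82],[0,0,0,0,0,-90,82]],
])

```text
clock: 12.8
ee_pos: [474.8, 8.4, 134.2]
tcp_rot: [3.141, -0.439, 0.022]
force: [-0.1, 0.6, -0.0]
grip_width: 0.957
gripper_force: 0.0
```

Call:
send_rows([
  [[0,0,-0.1,0,0,0,82],[0,0,-0.27,0,0,0,82],[0,0,-0.45,0,0,0,82],[0,0,-0.63,0,0,0,82],[0,0,-0.81,0,0,0,82],[0,0,-0.99,0,0,0,82],[0,0,-1.17,0,0,0,82],[0,0,-1.35,0,0,0,82],[0,0,-1.53,0,0,0,82],[0,0,-1.71,0,0,0,82]],
])

```text
clock: 14.05
ee_pos: [474.4, 8.6, 132.3]
tcp_rot: [2.71, 0.06, 1.725]
force: [0.0, 0.7, -0.1]
grip_width: 0.961
gripper_force: 0.0
```

Call:
send_rows([
  [[0,0,-0.18,0,0,0,82],[0,0,-0.36,0,0,0,82],[0,0,-0.54,0,0,0,82],[0,0,-0.72,0,0,0,82],[0,0,-0.9,0,0,0,82],[0,0,-1.08,0,0,0,82],[0,0,-1.25,0,0,0,82],[0,0,-1.37,0,0,0,82],[0,0,-1.43,0,0,0,82],[0,0,-1.43,0,0,0,82]],
])

```text
clock: 15.3
ee_pos: [474.4, 8.6, 132.4]
tcp_rot: [3.14, 0.436, -3.122]
force: [0.5, 0.1, 0.0]
grip_width: 0.958
gripper_force: 0.0
```

```bash
cat >> h.py <<'E'
D2=np.diag([-1.,1,-1])   # half-turned tool: x=-case x, y=case y
E
cat > top.py <<'E'
from h import *
info()
I=np.mean([r.capture("top").astype(float) for _ in range(4)],0);g=I.sum(2)/3
print("cols238-266",g[179:187,238:266].mean(0).round(0).tolist());print("rows168-184",g[168:184,247:257].mean(1).round(0).tolist())
R,t=samp(PS);go(R@D2,[511.8,9,52.3],"grasp")
E
python3 top.py
```

```text
{'clock': 15.3, 'joints': [-0.203, 0.024, 2.199, 0.199, 0.501, -1.948], 'ee_pos': [474.414, 8.595, 132.423], 'tcp_rot': [3.14, 0.436, -3.122], 'force': [0.481, 0.126, 0.028], 'ft_torque': [0.008, 0.179, -0.003], 'grip_width': 0.958, 'gripper_force': 0.0}
cols238-266 [103.0, 103.0, 105.0, 106.0, 108.0, 120.0, 127.0, 114.0, 95.0, 90.0, 100.0, 105.0, 98.0, 90.0, 86.0, 85.0, 86.0, 99.0, 119.0, 125.0, 110.0, 104.0, 106.0, 106.0, 106.0, 105.0, 106.0, 107.0]
rows168-184 [106.0, 106.0, 106.0, 106.0, 104.0, 97.0, 96.0, 119.0, 128.0, 126.0, 115.0, 94.0, 90.0, 91.0, 95.0, 101.0]
grasp rv [ 0.001  0.001 -0.   ] sh [ 0.3 -0.4 88.8] tgt [511.8   9.   52.3]
```

Call:
send_rows([
  [[0,0,0,0,0,10,82],[0,0,0,0,0,27,82],[0,0,0,0,0,47,82],[0,0,0,0,0,65,82],[0,0,0,0,0,79,82],[0,0,0,0,0,87,82],[0,0,0,0,0,88.8,82],[0,0,0,0,0,88.8,60],[0,0,0,0,0,88.8,50],[0,0,0,0,0,88.8,50]],
])

```text
clock: 16.75
ee_pos: [511.8, 9.4, 53.0]
tcp_rot: [3.14, 0.438, -3.121]
force: [-3.3, 0.3, 2.6]
grip_width: 0.739
gripper_force: 55.7
```

Call:
send_rows([
  [[0,0,0,0,0,0,50],[0,0,0,0,0,0,50]],
])

```text
clock: 17.0
ee_pos: [511.9, 9.4, 53.0]
tcp_rot: [3.14, 0.438, -3.121]
force: [-3.7, -1.4, 4.6]
grip_width: 0.732
gripper_force: 56.1
```

```bash
python3 - <<'E'
from h import *
info()
E
```

```text
{'clock': 17.0, 'joints': [-0.179, 0.22, 2.254, 0.348, 0.252, -2.089], 'ee_pos': [511.922, 9.417, 53.034], 'tcp_rot': [3.14, 0.438, -3.121], 'force': [-3.67, -1.412, 4.575], 'ft_torque': [-0.053, 0.402, -0.011], 'grip_width': 0.732, 'gripper_force': 56.116}
```

Call:
send_rows([
  [[0,0,0,0,0,-3,50],[0,0,0,0,0,-10,50],[0,0,0,0,0,-22,50],[0,0,0,0,0,-42,50],[0,0,0,0,0,-65,50],[0,0,0,0,0,-85,50],[0,0,0,0,0,-97,50],[0,0,0,0,0,-100,50]],
])

```text
clock: 18.0
ee_pos: [469.8, 8.3, 144.2]
tcp_rot: [3.141, 0.439, -3.121]
force: [0.2, 0.2, -2.8]
grip_width: 0.739
gripper_force: 55.6
```

```bash
python3 - <<'E'
from h import *
info()
R,t=win(PW);go(R@D2,t+R@[0,0,80],"B")
E
```

```text
{'clock': 18.0, 'joints': [-0.207, -0.003, 2.189, 0.19, 0.535, -1.941], 'ee_pos': [469.777, 8.305, 144.245], 'tcp_rot': [3.141, 0.439, -3.121], 'force': [0.225, 0.195, -2.824], 'ft_torque': [-0.019, 0.383, -0.0], 'grip_width': 0.739, 'gripper_force': 55.571}
B rv [ 0.026 -0.172  0.044] sh [-19.3 292.1 -69.5] tgt [451.6 300.1 215.5]
```

Call:
send_rows([
  [[0.003,-0.025,0.006,-3,10,-14,50],[0.008,-0.065,0.015,-7,30,-34,50],[0.014,-0.11,0.025,-12,60,-55,50],[0.02,-0.15,0.035,-15,95,-68,50],[0.026,-0.172,0.044,-17,135,-71,50],[0.026,-0.172,0.044,-18,175,-71,50],[0.026,-0.172,0.044,-19,215,-70,50],[0.026,-0.172,0.044,-19.3,250,-69.5,50],[0.026,-0.172,0.044,-19.3,280,-69.5,50],[0.026,-0.172,0.044,-19.3,292.1,-69.5,50]],
])

```text
clock: 19.25
ee_pos: [451.5, 302.1, 213.7]
tcp_rot: [3.141, 0.608, 3.113]
force: [1.2, -0.6, -3.7]
grip_width: 0.735
gripper_force: 56.0
```

```bash
sed -i 's/@D;/@D2;/;s/R0@D$/R0@D2/;s/R0@D;/R0@D2;/;s/go(R@D,/go(R@D2,/' held.py; grep -n D2 held.py; python3 held.py 45 pics/w2.png
```

```text
4:R0,t0=cur();Rc=R0@D2
6:go(R@D2,t+R@[0,0,float(sys.argv[1])],"next")
{'clock': 19.25, 'joints': [0.724, 0.069, 1.993, -0.637, 0.715, -0.406], 'ee_pos': [451.534, 302.059, 213.699], 'tcp_rot': [3.141, 0.608, 3.113], 'force': [1.167, -0.623, -3.706], 'ft_torque': [-0.014, 0.551, 0.024], 'grip_width': 0.735, 'gripper_force': 56.027}
TCP in window frame [-1.2  2.  78.6] case rot rel [0.001 0.003 0.001]
next rv [ 0.001 -0.003  0.001] sh [-1.3 -2.  33.6] tgt [471.7 299.5 186.9]
```

View pics/w2.png

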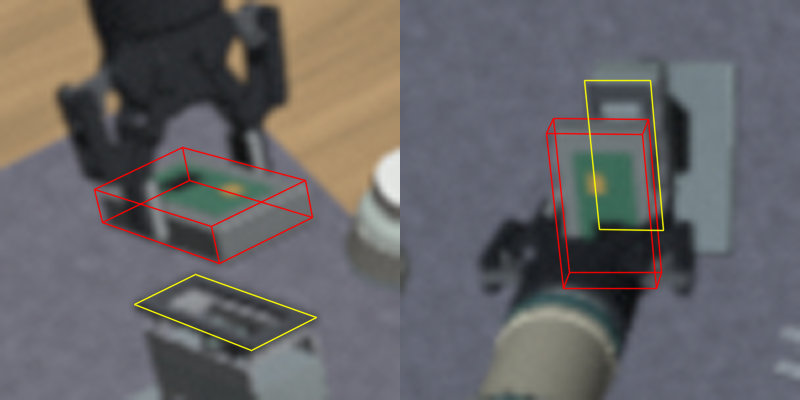

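The overlays agree: the frame outline at (136–316, 275–350) in the scene view lies under the yellow box. I'll check the frame edges numerically on the averaged pictures.

```bash
python3 - <<'E'
from h import *
I={k:v.astype(np.float32) for k,v in np.load("avg.npz").items()}
RT=win(PW)
def val(c,A,B):
    a,b=proj(c,tf(RT,[A,B]));p=(a+(b-a)*np.linspace(.12,.88,40)[:,None]).astype(np.float32)
    return round(float(cv2.remap(I[c],p[:,:1],p[:,1:],cv2.INTER_CUBIC).mean()))
f=PW[3]
for c in M:
    o=np.arange(-14,15,2)
    print(c,"hi",[val(c,[60+k,-21,f],[60+k,21,f]) for k in o]);print(c,"lo",[val(c,[-60+k,-21,f],[-60+k,21,f]) for k in o])
    o=np.arange(-12,13,2)
    print(c,"+y",[val(c,[-58,23+k,f],[58,23+k,f]) for k in o]);print(c,"-y",[val(c,[-58,-23+k,f],[58,-23+k,f]) for k in o])
E
```

```text
scene hi [78, 79, 79, 78, 77, 76, 77, 81, 89, 100, 111, 119, 125, 126, 123]
scene lo [114, 113, 111, 109, 105, 100, 94, 89, 84, 80, 78, 76, 77, 79, 84]
scene +y [82, 66, 59, 62, 70, 78, 87, 96, 104, 111, 115, 117, 118]
scene -y [119, 117, 110, 99, 83, 68, 59, 60, 68, 78, 89, 98, 103]
top hi [77, 69, 68, 70, 73, 86, 103, 118, 121, 122, 119, 116, 113, 110, 109]
top lo [128, 128, 123, 112, 99, 87, 76, 72, 68, 67, 76, 91, 107, 116, 119]
top +y [98, 86, 75, 71, 77, 88, 98, 106, 108, 106, 106, 106, 106]
top -y [61, 60, 65, 75, 85, 89, 83, 73, 71, 78, 89, 101, 110]
```

Call:
send_rows([
  [[0,0,0,1.5,-3,4,50],[0,0,0,1.5,-3,11,50],[0,0,0,1.5,-3,18,50],[0,0,0,1.5,-3,24,50],[0,0,0,1.5,-3,28,50],[0,0,0,1.5,-3,28,50]],
])

```text
clock: 20.4
ee_pos: [466.6, 296.6, 190.4]
tcp_rot: [-3.142, 0.609, 3.111]
force: [-0.2, 0.2, -2.8]
grip_width: 0.735
gripper_force: 56.0
```

Call:
send_rows([
  [[0,0,0,0,0,2,50],[0,0,0,0,0,4,50],[0,0,0,0,0,5,50],[0,0,0,0,0,5,50]],
])

```text
clock: 20.9
ee_pos: [469.4, 296.6, 186.8]
tcp_rot: [3.141, 0.609, 3.111]
force: [0.0, 0.1, -3.4]
grip_width: 0.734
gripper_force: 56.0
```

```bash
cat > wf.py <<'E'
from h import *
s=r.state();R0,t0=cur();R,t=win(PW);print(round(float(s["clock"]),2),"inwin",(R.T@(t0-t)).round(1),"rot",Ro.from_matrix(R.T@R0@D2).as_rotvec().round(3),"F in win",(R.T@s["force"]).round(1),"T",(R.T@s["ft_torque"]).round(2),"j",s["joints"].round(2))
E
python3 wf.py
```

```text
20.9 inwin [-1.9 -3.  46.2] rot [ 0.     0.002 -0.001] F in win [-1.9  0.1 -2.8] T [ 0.01  0.55 -0.06] j [ 0.69  0.11  2.02 -0.68  0.64 -0.37]
```

Call:
send_rows([
  [[0,0,0,0.8,1.8,2,50],[0,0,0,0.8,1.8,4,50],[0,0,0,0.8,1.8,5,50],[0,0,0,0.8,1.8,5,50]],
])

```text
clock: 21.4
ee_pos: [471.7, 298.3, 182.1]
tcp_rot: [3.141, 0.609, 3.111]
force: [-0.4, 0.0, -3.3]
grip_width: 0.738
gripper_force: 56.0
```

```bash
python3 wf.py
```

```text
21.4 inwin [-2.7 -1.2 41.1] rot [ 0.     0.002 -0.001] F in win [-2.2  0.  -2.4] T [-0.01  0.53 -0.01] j [ 0.68  0.12  2.03 -0.69  0.63 -0.36]
```

Aligned at (-2.7, -1.2), as wanted. I'll keep feeling forward.

Call:
send_rows([
  [[0,0,0,0,0,2,50],[0,0,0,0,0,4,50],[0,0,0,0,0,5,50],[0,0,0,0,0,5,50]],
])

```text
clock: 21.9
ee_pos: [474.5, 298.2, 178.0]
tcp_rot: [3.141, 0.609, 3.111]
force: [-0.9, 0.5, -3.4]
grip_width: 0.738
gripper_force: 56.0
```

```bash
python3 wf.py
```

```text
21.9 inwin [-2.7 -1.2 36.1] rot [ 0.     0.002 -0.001] F in win [-2.7  0.5 -2.3] T [-0.    0.56 -0.01] j [ 0.68  0.13  2.03 -0.7   0.62 -0.35]
```

Call:
send_rows([
  [[0,0,0,0,0,2,50],[0,0,0,0,0,4,50],[0,0,0,0,0,5,50],[0,0,0,0,0,5,50]],
])

```text
clock: 22.4
ee_pos: [477.4, 298.1, 173.9]
tcp_rot: [3.141, 0.609, 3.111]
force: [-0.2, -0.6, -2.7]
grip_width: 0.738
gripper_force: 56.0
```

```bash
python3 wf.py
```

```text
22.4 inwin [-2.7 -1.2 31.1] rot [ 0.     0.002 -0.001] F in win [-1.7 -0.6 -2.1] T [ 0.04  0.51 -0.04] j [ 0.68  0.14  2.03 -0.71  0.6  -0.34]
```

Call:
send_rows([
  [[0,0,0,0,0,2,50],[0,0,0,0,0,4,50],[0,0,0,0,0,5,50],[0,0,0,0,0,5,50]],
])

```text
clock: 22.9
ee_pos: [480.2, 298.0, 169.8]
tcp_rot: [3.141, 0.609, 3.111]
force: [-0.5, 0.1, -3.6]
grip_width: 0.734
gripper_force: 56.0
```

```bash
python3 wf.py
```

```text
22.9 inwin [-2.7 -1.2 26.1] rot [ 0.     0.002 -0.001] F in win [-2.5  0.  -2.7] T [-0.01  0.54 -0.01] j [ 0.67  0.15  2.04 -0.72  0.59 -0.34]
```

Call:
send_rows([
  [[0,0,0,0,0,1.5,50],[0,0,0,0,0,3,50],[0,0,0,0,0,4,50],[0,0,0,0,0,4,50]],
])

```text
clock: 23.4
ee_pos: [482.5, 298.1, 166.9]
tcp_rot: [3.14, 0.61, 3.111]
force: [-3.8, -1.0, 1.1]
grip_width: 0.738
gripper_force: 56.7
```

```bash
python3 wf.py
```

```text
23.4 inwin [-2.6 -1.  22.5] rot [ 0.001  0.001 -0.001] F in win [-2.5 -1.1  3.1] T [0.08 0.58 0.01] j [ 0.67  0.15  2.04 -0.73  0.59 -0.33]
```

Call:
send_rows([
  [[0,0,0,0,0,0.6,50],[0,0,0,0,0,1.2,50],[0,0,0,0,0,1.2,50],[0,0,0,0,0,1.2,50]],
])

```text
clock: 23.9
ee_pos: [483.2, 298.1, 165.8]
tcp_rot: [3.141, 0.61, 3.111]
force: [-5.1, -0.6, 3.2]
grip_width: 0.735
gripper_force: 56.9
```

```bash
python3 wf.py
```

```text
23.9 inwin [-2.6 -1.1 21.1] rot [ 0.     0.001 -0.001] F in win [-2.4 -0.7  5.5] T [0.11 0.66 0.03] j [ 0.67  0.15  2.04 -0.73  0.58 -0.33]
```

Call:
send_rows([
  [[0,0,0,0,0,-0.5,50],[0,0,0,0,0,-0.5,50],[0,0,0,0,0,-0.5,50],[0,0,0,0,0,-0.5,50],[0,0,0,0,0,-0.5,50],[0,0,0,0,0,-0.5,50],[0,0,0,0,0,-0.5,50],[0,0,0,0,0,-0.5,50],[0,0,0,0,0,-0.5,50],[0,0,0,0,0,-0.5,50]],
])

```text
clock: 25.15
ee_pos: [483.0, 298.1, 166.2]
tcp_rot: [3.141, 0.61, 3.111]
force: [-4.2, 0.2, 1.6]
grip_width: 0.733
gripper_force: 56.9
```

```bash
python3 wf.py; python3 held.py 60 pics/w3.png
```

```text
25.15 inwin [-2.6 -1.1 21.5] rot [ 0.     0.001 -0.001] F in win [-2.5  0.1  3.8] T [0.24 0.45 0.  ] j [ 0.67  0.15  2.04 -0.73  0.58 -0.33]
{'clock': 25.15, 'joints': [0.667, 0.154, 2.038, -0.728, 0.584, -0.329], 'ee_pos': [483.0, 298.08, 166.157], 'tcp_rot': [3.141, 0.61, 3.111], 'force': [-4.231, 0.224, 1.634], 'ft_torque': [0.206, 0.448, 0.136], 'grip_width': 0.733, 'gripper_force': 56.868}
TCP in window frame [-2.6 -1.1 21.5] case rot rel [ 0.     0.001 -0.001]
next rv [ 0.    -0.001 -0.001] sh [ -2.5   1.1 -38.5] tgt [463.1 299.7 199.1]
```

View pics/w3.png

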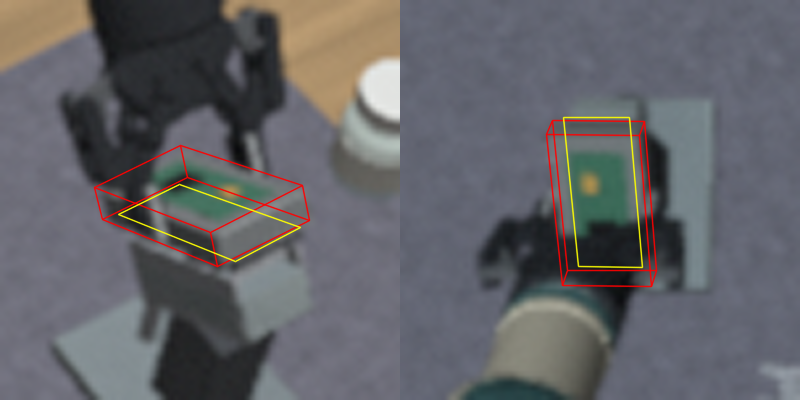

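The picture shows the case lying centred on the head, with its near end at (220–305, 220–262) in the scene view and side margins even in the top view. I'll finish the hold and then lift off.

Call:
send_rows([
  [[0,0,0,0,0,0,50],[0,0,0,0,0,0,50],[0,0,0,0,0,0,50],[0,0,0,0,0,0,50],[0,0,0,0,0,0,50],[0,0,0,0,0,0,50],[0,0,0,0,0,0,50],[0,0,0,0,0,0,50],[0,0,0,0,0,0,50],[0,0,0,0,0,0,50]],
])

```text
clock: 26.8
ee_pos: [483.0, 298.1, 166.2]
tcp_rot: [3.141, 0.609, 3.111]
force: [-3.1, 1.3, 3.5]
grip_width: 0.74
gripper_force: 56.9
```

Call:
send_rows([
  [[0,0,0,0,0,-3,50],[0,0,0,0,0,-12,50],[0,0,0,0,0,-30,50],[0,0,0,0,0,-52,50],[0,0,0,0,0,-72,50],[0,0,0,0,0,-80,50]],
])

```text
clock: 27.55
ee_pos: [436.3, 298.9, 232.2]
tcp_rot: [3.141, 0.609, 3.111]
force: [-0.2, 1.0, -2.9]
grip_width: 0.737
gripper_force: 56.1
```

```bash
python3 - <<'E'
from h import *
info()
R,t=shel(PB)
go(R@D2,t+R@[0,0,110],"over nest")
go(R@D2,[400,0,190],"mid")
E
```

```text
{'clock': 27.55, 'joints': [0.746, 0.032, 1.982, -0.616, 0.767, -0.421], 'ee_pos': [436.325, 298.94, 232.15], 'tcp_rot': [3.141, 0.609, 3.111], 'force': [-0.187, 1.002, -2.932], 'ft_torque': [-0.012, 0.507, 0.012], 'grip_width': 0.737, 'gripper_force': 56.137}
over nest rv [-0.067  0.607 -0.214] sh [  36.7 -578.   123.2] tgt [ 459. -280.  110.]
mid rv [-0.067  0.607 -0.214] sh [  46.3 -299.9   19. ] tgt [400   0 190]
```

Call:
send_rows([
  [[-0.003,0.03,-0.01,1,-25,3,50],[-0.01,0.09,-0.03,4,-70,10,50],[-0.018,0.16,-0.056,8,-125,20,50],[-0.026,0.23,-0.08,12,-183,34,50],[-0.033,0.3,-0.106,16,-241,48,50],[-0.04,0.37,-0.13,20,-299,62,50],[-0.048,0.44,-0.155,24,-357,76,50],[-0.056,0.51,-0.18,28,-415,90,50],[-0.063,0.57,-0.2,32,-473,104,50],[-0.067,0.607,-0.214,35,-528,116,50]],
])

```text
clock: 28.8
ee_pos: [458.5, -228.2, 116.1]
tcp_rot: [3.141, -0.002, -2.951]
force: [1.1, 0.5, -2.5]
grip_width: 0.737
gripper_force: 56.0
```

```bash
sed -i 's/PB=\[459,-280,.19\]/PB=[458.7,-279.6,.19]/' h.py; cat > sf.py <<'E'
from h import *
s=r.state();R0,t0=cur();R,t=shel(PB);print(round(float(s["clock"]),2),"inshell",(R.T@(t0-t)).round(1),"rot",Ro.from_matrix(R.T@R0@D2).as_rotvec().round(3),"F in shell",(R.T@s["force"]).round(1),"T",(R.T@s["ft_torque"]).round(2),"j",s["joints"].round(2))
E
python3 sf.py; python3 -c "
from h import *
R,t=shel(PB)
go(R@D2,t+R@[0,0,60],'over nest60')"
```

```text
28.8 inshell [  9.5  50.5 116.1] rot [0.001 0.002 0.001] F in shell [ 1.2  0.3 -2.5] T [-0.02 -0.08 -0.02] j [-0.6   0.28  1.81 -0.    1.05 -2.36]
over nest60 rv [ 0.001 -0.002  0.001] sh [  9.4 -50.6  56.1] tgt [ 458.7 -279.6   60. ]
```

Call:
send_rows([
  [[0,0,0,3,-15,5,50],[0,0,0,7,-38,20,50],[0,0,0,9.4,-50.6,40,50],[0,0,0,9.4,-50.6,54,50],[0,0,0,9.4,-50.6,56,50],[0,0,0,9.4,-50.6,56,50]],
])

```text
clock: 29.55
ee_pos: [459.0, -276.2, 61.3]
tcp_rot: [3.141, -0.0, -2.95]
force: [0.6, 0.6, -1.9]
grip_width: 0.739
gripper_force: 56.3
```

```bash
python3 sf.py; python3 - <<'E'
from h import *
R0,t0=cur();Rc=R0@D2;RS,tS=shel(PB)
I={c:np.mean([r.capture(c).astype(np.float32) for _ in range(4)],0) for c in M}
def val(c,A,B):
    a,b=proj(c,[A,B]);p=(a+(b-a)*np.linspace(.1,.9,40)[:,None]).astype(np.float32)
    return round(float(cv2.remap(I[c],p[:,:1],p[:,1:],cv2.INTER_CUBIC).mean()))
o=np.arange(-10,11,2)
for c in M:
    print(c,"case hi",[val(c,t0+Rc@[60+k,-30,25],t0+Rc@[60+k,30,25]) for k in o],"lo",[val(c,t0+Rc@[-60+k,-30,25],t0+Rc@[-60+k,30,25]) for k in o])
    print(c,"case +y",[val(c,t0+Rc@[20,32+k,25],t0+Rc@[57,32+k,25]) for k in o],"-y",[val(c,t0+Rc@[20,-32+k,25],t0+Rc@[57,-32+k,25]) for k in o])
    print(c,"shell lo",[val(c,tS+RS@[-79+k,-65,18],tS+RS@[-79+k,65,18]) for k in o],"+y",[val(c,tS+RS@[-75,70+k,18],tS+RS@[-10,70+k,18]) for k in o],"-y",[val(c,tS+RS@[-75,-70+k,18],tS+RS@[-10,-70+k,18]) for k in o])
E
```

```text
29.55 inshell [ 0.9  3.3 61.3] rot [0.    0.    0.002] F in shell [ 0.7  0.4 -1.9] T [0.01 0.01 0.02] j [-0.67  0.37  1.83  0.    0.94 -2.43]
scene case hi [141, 154, 159, 160, 160, 156, 138, 102, 68, 66, 103] lo [88, 91, 94, 92, 85, 75, 68, 65, 61, 56, 53]
scene case +y [148, 156, 158, 158, 160, 170, 184, 193, 194, 193, 192] -y [186, 187, 188, 180, 151, 127, 137, 154, 158, 158, 152]
scene shell lo [72, 67, 65, 69, 74, 74, 72, 66, 57, 46, 40] +y [69, 78, 89, 103, 110, 102, 87, 73, 67, 67, 71] -y [120, 118, 115, 118, 135, 162, 181, 184, 181, 180, 179]
top case hi [137, 134, 128, 118, 105, 96, 96, 101, 107, 112, 114] lo [145, 150, 153, 149, 143, 144, 149, 153, 157, 158, 154]
top case +y [148, 156, 158, 152, 139, 125, 121, 135, 158, 171, 170] -y [150, 144, 138, 132, 124, 114, 104, 95, 87, 84, 87]
top shell lo [127, 126, 126, 127, 131, 137, 141, 143, 143, 142, 142] +y [146, 147, 148, 148, 147, 145, 144, 142, 140, 139, 136] -y [104, 105, 108, 115, 123, 129, 130, 130, 133, 140, 149]
```

Call:
send_rows([
  [[0,0,0,0.4,-2,5,50],[0,0,0,0.4,-3,16,50],[0,0,0,0.4,-3,28,50],[0,0,0,0.4,-3,36,50],[0,0,0,0.4,-3,38,50],[0,0,0,0.4,-3,38,50],[0,0,0,0.4,-3,38,50]],
])

```text
clock: 30.82
ee_pos: [459.5, -280.2, 23.4]
tcp_rot: [-3.141, 0.0, -2.951]
force: [-0.0, 0.5, -3.7]
grip_width: 0.732
gripper_force: 56.3
```

```bash
python3 sf.py
```

```text
30.82 inshell [ 0.6 -0.8 23.4] rot [-0.    -0.     0.001] F in shell [ 0.1  0.5 -3.7] T [-0.    0.02 -0.02] j [-0.68  0.42  1.87  0.    0.85 -2.44]
```

Call:
send_rows([
  [[0,0,0,0,0.7,3,50],[0,0,0,0,0.7,7,50],[0,0,0,0,0.7,11,50],[0,0,0,0,0.7,14,50],[0,0,0,0,0.7,16,50],[0,0,0,0,0.7,17,50],[0,0,0,0,0.7,17,50]],
])

```text
clock: 31.7
ee_pos: [459.0, -279.3, 6.1]
tcp_rot: [3.141, -0.0, -2.951]
force: [0.4, 0.8, -3.1]
grip_width: 0.735
gripper_force: 56.3
```

```bash
python3 sf.py
```

```text
31.7 inshell [0.3 0.2 6.1] rot [0. 0. 0.] F in shell [ 0.6  0.7 -3.1] T [0.01 0.04 0.02] j [-0.68  0.44  1.89  0.    0.81 -2.44]
```

No side forces. Next I'll feel for the floor.

Call:
send_rows([
  [[0,0,0,0,0,1,50],[0,0,0,0,0,2,50],[0,0,0,0,0,3,50],[0,0,0,0,0,3,50]],
])

```text
clock: 32.2
ee_pos: [459.0, -279.3, 3.0]
tcp_rot: [3.141, -0.0, -2.951]
force: [-0.0, 0.6, -2.2]
grip_width: 0.736
gripper_force: 56.3
```

Call:
send_rows([
  [[0,0,0,0,0,0.7,50],[0,0,0,0,0,1.2,50],[0,0,0,0,0,1.2,50]],
])

```text
clock: 32.58
ee_pos: [459.0, -279.4, 2.6]
tcp_rot: [-3.141, 0.0, -2.951]
force: [-2.3, 1.7, 6.1]
grip_width: 0.736
gripper_force: 57.3
```

```bash
python3 sf.py
```

```text
32.58 inshell [0.4 0.2 2.6] rot [-0.    -0.     0.001] F in shell [-1.9  2.1  6.1] T [ 0.1   0.14 -0.01] j [-0.68  0.45  1.89  0.    0.8  -2.44]
```

Call:
send_rows([
  [[0,0,0,0,0,-0.4,50],[0,0,0,0,0,-0.4,64],[0,0,0,0,0,-0.4,68],[0,0,0,0,0,-0.4,74],[0,0,0,0,0,-0.4,76],[0,0,0,0,0,-0.4,76],[0,0,0,0,0,-10,76],[0,0,0,0,0,-35,76],[0,0,0,0,0,-70,76],[0,0,0,0,0,-110,76]],
])

```text
clock: 33.83
ee_pos: [458.8, -279.1, 113.2]
tcp_rot: [3.141, -0.0, -2.951]
force: [-0.5, -0.3, 0.1]
grip_width: 0.891
gripper_force: 0.0
```

```bash
python3 sf.py; python3 - <<'E'
from h import *
RT=shel(PB)
def pt(q,rho,h,y): 
    d=np.array([-np.cos(q),np.sin(q)]);n=np.array([np.sin(q),np.cos(q)]);p=np.array([83,18])+rho*d+h*n;return [p[0],y,p[1]]
for q in(1.6,1.7,1.8,1.9,2.0): print(q,"edge",np.round(pt(q,162,18,0),0),"top px outer L/R",proj("top",tf(RT,[pt(q,162,18,70),pt(q,162,18,-70)])).round(1).tolist(),"inner L/R",proj("top",tf(RT,[pt(q,162,0,70),pt(q,162,0,-70)])).round(1).tolist())
nat=lambda x,y:(round((x-532)/3.5+281.6,1),round((y-266)/3.5+149.6,1))
print("seen outer L,R",nat(598,308),nat(726,281),"inner L,R",nat(600,322),nat(728,296))
I=np.mean([r.capture("top").astype(np.float32) for _ in range(4)],0)
# where the case lies: profile across case in nest
R,t=shel(PB)
def val(A,B):
    a,b=proj("top",tf(RT,[A,B]));p=(a+(b-a)*np.linspace(.1,.9,40)[:,None]).astype(np.float32);return round(float(cv2.remap(I,p[:,:1],p[:,1:],cv2.INTER_CUBIC).mean()))
print("x profile",[(k,val([k,-15,26],[k,15,26])) for k in range(-75,80,5)])
print("y profile",[(k,val([20,k,26],[50,k,26])) for k in range(-60,61,4)])
E
```

```text
33.83 inshell [1.000e-01 4.000e-01 1.132e+02] rot [0.001 0.    0.001] F in shell [-0.5 -0.2  0.1] T [-0.01  0.   -0.02] j [-0.68  0.31  1.77  0.    1.06 -2.44]
1.6 edge [106.   0. 179.] top px outer L/R [[303.7, 171.7], [339.9, 164.0]] inner L/R [[304.8, 176.3], [341.0, 168.6]]
1.7 edge [122.   0. 176.] top px outer L/R [[302.6, 167.7], [338.7, 160.1]] inner L/R [[303.7, 172.2], [339.9, 164.5]]
1.8 edge [137.   0. 172.] top px outer L/R [[301.5, 164.0], [337.5, 156.4]] inner L/R [[302.7, 168.2], [338.8, 160.6]]
1.9 edge [152.   0. 165.] top px outer L/R [[300.4, 160.5], [336.2, 152.9]] inner L/R [[301.6, 164.5], [337.6, 156.9]]
2.0 edge [167.   0. 158.] top px outer L/R [[299.3, 157.3], [334.9, 149.7]] inner L/R [[300.5, 161.0], [336.3, 153.4]]
seen outer L,R (300.5, 161.6) (337.0, 153.9) inner L,R (301.0, 165.6) (337.6, 158.2)
x profile [(-75, 141), (-70, 96), (-65, 120), (-60, 142), (-55, 160), (-50, 157), (-45, 112), (-40, 83), (-35, 81), (-30, 77), (-25, 70), (-20, 69), (-15, 68), (-10, 64), (-5, 50), (0, 56), (5, 76), (10, 108), (15, 136), (20, 155), (25, 158), (30, 150), (35, 133), (40, 115), (45, 125), (50, 151), (55, 160), (60, 102), (65, 48), (70, 100), (75, 132)]
y profile [(-60, 106), (-56, 98), (-52, 78), (-48, 64), (-44, 65), (-40, 73), (-36, 84), (-32, 101), (-28, 121), (-24, 136), (-20, 144), (-16, 152), (-12, 157), (-8, 155), (-4, 149), (0, 139), (4, 128), (8, 116), (12, 105), (16, 101), (20, 113), (24, 132), (28, 133), (32, 109), (36, 93), (40, 108), (44, 133), (48, 169), (52, 180), (56, 179), (60, 176)]
```

Call:
send_rows([
  [[0,0,0,0,0,-40,40],[0,0,0,0,0,-90,10],[0,0,0,-15,0,-122,0],[0,0,0,-60,0,-124,0],[0,0,0,-115,0,-124,0],[0,0,0,-165,0,-122,0],[0,0,0,-193,0,-110,0],[0,0,0,-198,0,-75,0],[0,0,0,-198,0,-40,0],[0,0,0,-198,0,-27,0]],
])

```text
clock: 35.28
ee_pos: [651.3, -240.7, 134.5]
tcp_rot: [3.137, -0.006, -2.951]
force: [0.9, 0.8, 0.4]
grip_width: -0.003
gripper_force: 0.0
```

```bash
python3 sf.py
```

```text
35.27 inshell [196.5   1.8 134.5] rot [0.005 0.006 0.001] F in shell [1.  0.6 0.4] T [ 0.01 -0.03  0.02] j [-0.45  0.52  1.36  0.    1.27 -2.22]
```

Call:
send_rows([
  [[0,0,0,20,0,0,0],[0,0,0,38,0,-1,0],[0,0,0,52,0,-6,0],[0,0,0,68,0,-12,0],[0,0,0,86,0,-17,0],[0,0,0,98,0,-18.5,0],[0,0,0,110,0,-19,0],[0,0,0,124,0,-17.5,0],[0,0,0,138,0,-15,0],[0,0,0,138,0,-15,0]],
])

```text
clock: 36.52
ee_pos: [515.9, -268.1, 153.5]
tcp_rot: [3.14, -0.003, -2.952]
force: [0.3, -0.4, -0.1]
grip_width: 0.001
gripper_force: 0.0
```

```bash
python3 sf.py
```

```text
36.52 inshell [ 58.4   0.5 153.5] rot [ 0.001  0.003 -0.   ] F in shell [ 0.2 -0.5 -0.1] T [ 0.05  0.   -0.01] j [-0.6   0.34  1.61 -0.    1.19 -2.36]
```

```bash
cat > lid.py <<'E'
from h import *
for c in M:
    r.capture(c)
    for d in r.regions_of(c,"lid")[:2]:
        m=d["mask"].astype(np.uint8);print(c,round(d["confidence"],2),np.round(np.array(d["centre"])*[512,384],1),cv2.boundingRect(cv2.findNonZero(m)),int(m.sum()))
RT=shel(PB)
def pt(q,rho,h,y):
    d=np.array([-np.cos(q),np.sin(q)]);n=np.array([np.sin(q),np.cos(q)]);p=np.array([83,18])+rho*d+h*n;return [p[0],y,p[1]]
for q in(1.9,1.5,1.2,1.0,.8,.5,.2,0):
    print(q,{c:cv2.boundingRect(proj(c,tf(RT,[pt(q,a,h,y) for a in(4,162) for h in(0,18) for y in(-70,70)])).astype(np.float32)) for c in M})
E
python3 lid.py
```

```text
scene 0.55 [191.7 261.1] (159, 227, 63, 62) 1801
top 0.66 [321.6 184.4] (300, 179, 44, 15) 227
1.9 {'scene': (182, 247, 48, 43), 'top': (298, 152, 40, 32)}
1.5 {'scene': (167, 230, 56, 60), 'top': (299, 168, 44, 16)}
1.2 {'scene': (158, 220, 64, 68), 'top': (299, 172, 46, 22)}
1.0 {'scene': (153, 216, 69, 72), 'top': (299, 173, 47, 28)}
0.8 {'scene': (150, 213, 71, 74), 'top': (299, 173, 47, 35)}
0.5 {'scene': (148, 212, 72, 73), 'top': (300, 174, 46, 43)}
0.2 {'scene': (148, 214, 71, 71), 'top': (300, 176, 45, 45)}
0 {'scene': (149, 217, 70, 68), 'top': (300, 177, 44, 46)}
```

Call:
send_rows([
  [[0,0,0,13.5,0,4,0],[0,0,0,26.5,0,9.5,0],[0,0,0,39,0,16,0],[0,0,0,50.7,0,24,0],[0,0,0,61.5,0,33,0],[0,0,0,71.4,0,43,0],[0,0,0,80.3,0,54,0],[0,0,0,88,0,66,0],[0,0,0,94.4,0,78.4,0],[0,0,0,97,0,84.5,0]],
])

```text
clock: 37.98
ee_pos: [421.7, -285.9, 68.2]
tcp_rot: [3.14, -0.001, -2.951]
force: [-0.8, -0.8, 1.6]
grip_width: 0.001
gripper_force: 0.6
```

```bash
python3 sf.py
```

```text
37.98 inshell [-37.5   0.8  68.2] rot [0.002 0.001 0.   ] F in shell [-0.9 -0.6  1.6] T [0.03 0.12 0.01] j [-0.73  0.33  1.88  0.    0.93 -2.49]
```

Call:
send_rows([
  [[0,0,0,2,0,6,0],[0,0,0,5,0,13,0],[0,0,0,7,0,20,0],[0,0,0,8,0,26,0],[0,0,0,9,0,30,0],[0,0,0,9,0,32,0],[0,0,0,9,0,32,0]],
])

```text
clock: 38.85
ee_pos: [413.7, -288.0, 37.2]
tcp_rot: [3.141, -0.0, -2.951]
force: [-0.2, -0.1, 0.6]
grip_width: -0.0
gripper_force: 0.0
```

```bash
python3 sf.py
```

```text
38.85 inshell [-45.8   0.2  37.2] rot [0.001 0.    0.001] F in shell [-0.2 -0.1  0.6] T [-0.04 -0.05  0.04] j [-0.75  0.36  1.93 -0.    0.85 -2.51]
```

Call:
send_rows([
  [[0,0,0,0,0,0.7,0],[0,0,0,0,0,1.4,0],[0,0,0,0,0,1.4,0]],
])

```text
clock: 39.22
ee_pos: [413.8, -288.1, 36.1]
tcp_rot: [3.141, -0.0, -2.951]
force: [-0.9, -1.1, 1.1]
grip_width: -0.002
gripper_force: 0.5
```

Call:
send_rows([
  [[0,0,0,0,0,0.5,0],[0,0,0,0,0,0.5,0]],
])

```text
clock: 39.48
ee_pos: [413.8, -288.1, 36.0]
tcp_rot: [-3.142, -0.0, -2.951]
force: [-1.6, 0.5, 5.2]
grip_width: 0.002
gripper_force: 2.6
```

```bash
python3 sf.py
```

```text
39.48 inshell [-45.7   0.1  36. ] rot [-0.     0.     0.001] F in shell [-1.5  0.8  5.2] T [ 0.15  0.29 -0.  ] j [-0.75  0.36  1.93 -0.    0.85 -2.51]
```

Call:
send_rows([
  [[0,0,0,0,0,0.6,0],[0,0,0,0,0,0.6,0]],
])

```text
clock: 39.72
ee_pos: [413.8, -288.1, 35.9]
tcp_rot: [-3.141, -0.0, -2.951]
force: [-3.5, 0.4, 9.9]
grip_width: 0.0
gripper_force: 4.8
```

Call:
send_rows([
  [[0,0,0,0,0,-5,0],[0,0,0,0,0,-25,0],[0,0,0,0,0,-60,0],[0,0,0,0,0,-100,0],[0,0,0,30,0,-140,0],[0,0,0,60,0,-150,0],[0,0,0,60,0,-150,0]],
])

```text
clock: 40.6
ee_pos: [354.1, -299.8, 185.9]
tcp_rot: [-3.14, 0.001, -2.953]
force: [0.6, 0.4, -0.9]
grip_width: -0.0
gripper_force: 0.0
```

```bash
python3 sf.py; python3 lid.py | head -4; python3 - <<'E'
from h import *
I=np.mean([r.capture("scene").astype(np.float32) for _ in range(4)],0)
R,t=shel(PB)
# gap check: scene side profile down the +x/-y visible walls: projected box outline for shut height 36
def val(A,B):
    a,b=proj("scene",tf((R,t),[A,B]));p=(a+(b-a)*np.linspace(.1,.9,40)[:,None]).astype(np.float32);return round(float(cv2.remap(I,p[:,:1],p[:,1:],cv2.INTER_CUBIC).mean()))
print("lo rim z36 slide",[(k,val([-79+k,-60,36],[-79+k,60,36])) for k in range(-24,13,4)])
E
```

```text
40.6 inshell [-1.065e+02 -1.000e-01  1.859e+02] rot [-0.002 -0.001 -0.002] F in shell [ 0.7  0.2 -0.9] T [ 0.   -0.02  0.  ] j [-0.85  0.14  1.8   0.    1.2  -2.61]
scene 0.72 [182.5 252.8] (150, 220, 68, 65) 2383
top 0.44 [122.5 213.3] (113, 206, 20, 16) 247
1.9 {'scene': (182, 247, 48, 43), 'top': (298, 152, 40, 32)}
1.5 {'scene': (167, 230, 56, 60), 'top': (299, 168, 44, 16)}
lo rim z36 slide [(-24, 119), (-20, 118), (-16, 117), (-12, 118), (-8, 115), (-4, 103), (0, 124), (4, 178), (8, 194), (12, 192)]
```

```bash
python3 -c "
from plant import r
print(r.close_job())"
```

```text
the job is handed in; nothing more can be done
None
```

I handed the job in at about 41 s of the 72 s allowed: the case was pressed about 2–3 mm into the sprung frame and held for over 2 s, then laid in its nest and the lid pressed fully shut. One risk: joint 6 read 2.704 rad, at its 2.7 limit, during my first approach to the stand, so I set the case back on the rest and regripped it half-turned.

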